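Open the levelling-beam caddy and load the three beams

ROBOT

A 6-joint arm with a two-finger parallel gripper is mounted at the origin on a cart in front of the work surface, level with it; the furniture and walls round the work are solid. World frame = base frame: x ahead of the robot, y to its left, z up, the work surface at z = 0. Lengths are in m, angles in rad, forces in N, time in s.
With the tool pointing down it reaches from about 0.275 to 0.825 m from the base axis. Payload 4.9 kg.
Tool frame: the origin (TCP) lies at the very end of the fingers, on their centre line; the grasp point (between the pads) lies r.grip_point_offset behind it (r.grip_point_offset is the distance from the TCP to the grasp point, in m); z points along the fingers, y is the line along which they close (so a half turn about z gives the same grasp; the last joint's range is limited). The gripper opens to 85 mm and grips with 20 to 120 N. Pads are 22 mm wide; open, the fingers measure 114 mm over their backs; the gripper's body (76 mm by 85 mm) begins 54 mm behind the grasp point. The pads swing forward as they close: fully open they stand 13 mm farther back than shut.
Start: joints at [1.13, 0.326, -0.193, 1.052, 0, 1.437], TCP at [0.166, 0.524, 0.231] pointing down, gripper open.
Joint ranges: [-2.65, 2.65], [-0.97, 1.79], [-1.3, 1.35], [-1.93, 2.1], [-1.47, 1.37], [-3.14, 3.14]. Speed limits (rad/s): [2.57, 2.57, 3.14, 3.14, 3.14, 3.14].

INTERFACE

Orientations are given as a unit quaternion [x, y, z, w].
In Python, from plant import r gives the robot as it stands.
- The arm moves only by the tool apply_moves, never from a script. Its argument "series" is a list of rows, each an object with "rotation": the turn, a rotation vector about the tool's x, y, z in degrees, a list of three; "delta_pos": the shift along the tool's x, y, z in cm, a list of three; "fingers": the finger opening in cm, from 0 to 8.54. A call has 1 to 20 rows; each row is the pose to reach, as a shift and turn from the pose commanded when the call began, along the tool's axes at that moment; what a row does not reach only later rows make up. A row lasts 1/10 s, in which the tool goes at most 50 mm and 8.59 degrees, less where a joint would pass 70% of its speed; a pose out of reach is approached as far as the arm can. A call with a gripper value outside its range is refused whole. The fingers move at their own pace and stop on an object; "newtons" is the grip in N (left out, the last holds). Time passes only in rows, so rows that repeat a pose let the fingers close. It gives the time, the measured TCP pose, the force, the opening and the grip force at its end, in the units of the state.
- r.get_obs(): the state, without advancing time (a new reading comes with each control period).
- r.camera(name): name is "scene" or "top"; returns a dict with "pixels" (384x512x3 uint8, red, green, blue), "z_map" (384x512 float32, m along the optical axis (not along the pixel's ray), 0 where there is no reading), "fov_y" (degrees; the focal length in pixels is half the picture's height over the tangent of half this angle, whatever the lens; pixels are square), "cx", "cy" (the principal point, pixels), "dist" ([k1, k2, p1, p2, k3] as OpenCV has them; the pictures are not rectified), "extrinsics" (4x4, takes a point from camera to world coordinates). Camera axes: x right, y down, z forward; pixel columns grow to the right and rows downward; lengths in m; the calibration is good to about 2 mm. A picture is of the moment at which its call begins.
- r.close_job(): hands the job in; it is judged then, once.
Trained networks look in a picture, given as the dict that the camera call returned (one of the last four; its "shot" number tells which), for a name from the list of things; names that differ only in an ending like _2 or _b are one class to them, and where a whole thing is asked for, a point or a joint stands for the part that bears it (a point fixed in the world has none). Each returns a list of dicts, best first, with "confidence" (0 to 1); they miss things now and then, are a little off and sometimes report something else, mostly with a low value. They report only what shows in the picture. A call takes as long as a camera call. They do not tell look-alikes from the thing itself.
- r.recognise(name, picture): "rect" ([left, top, right, bottom] in pixels, round what is visible of it).
- r.outline_of(name, picture): "pixels" (384x512 bool, what is visible of it) and "rect" ([left, top, right, bottom] in pixels, round what is visible of it).
- r.landmark_of(name, picture): "centre" ([row, column] in pixels: a listed point, or the origin of a listed thing).
The state is a dict: "time_s": time; "q": joint angles; "qd": joint speeds; "tau": joint torques, N m; "position": TCP position; "tcp_rot": TCP orientation; "force": force on the tool from outside, world axes, zero at the start; "torque": the same for the moment, N m; "grip_width": finger opening in m; "finger_force": force on a finger pad.
Only numpy, scipy, OpenCV 4.12 (cv2) and the standard library are available. Lean on these libraries where they do the work, as an engineer would, in place of code of your own. Each camera call takes 0.05 s, during which the arm holds its last target. There are 200 camera calls.

TASK

Get the beam caddy ready for a fret job: turn both brass buttons aside, lift the clear cover out of the caddy and lay it flat and square on the cork mat, in the middle. Then put the three aluminium levelling beams into the caddy, each lying flat in the fitted tray whose pocket has its length, and leave the buttons turned aside.

Things in the scene. Friction and masses are not known exactly. Their poses are not given: they have to be found in the camera images.
- button_front (a point): Brass turn button on the middle of the caddy's near rim. Point: on its vertical pivot, 56 mm above the table; x along the button. Grip its upright rib: 36 mm long (x), 8 wide, 49 to 64 mm above the table. At the start it lies within 0.35 rad of the trays' x and its inner end covers the cover's edge. Turns either way to 1.65 rad, light friction (0.04 N m), stays; clear from 1.2 rad, 1.57 is along the rim.
- button_back (a point): The same brass turn button on the middle of the caddy's far rim; point, axes and behaviour as for the near one.
- cover_grip (a point): Clear acrylic cover, 128 (x) x 186 (y) x 5 mm, 0.2 kg, with a wooden bar grip on its middle, 16 mm wide (x), 60 long (y), 22 high. Point: middle of the grip, 16 mm above the cover's underside. At the start it lies loose (2 mm play) in the rebate of the caddy's rim over the trays, underside 38 mm above the table, its sheet flush with the rim at 43 mm, held down by the two buttons.
- cork_mat: Cork mat, fixed, 150 mm (x) x 205 mm (y) x 3 mm; origin at the middle of its underside, on the table. The place for the cover, long sides along long sides.
- beam_short_centre (a point): Shortest aluminium levelling beam: bright metal bar with red abrasive underneath, 50 mm long (x), 20 wide (y), 26 high, 0.08 kg, lying on the table abrasive down. Point: its centre, half-way up.
- beam_mid_centre (a point): Middle aluminium levelling beam, the same but 72 mm long (x), 0.11 kg. Point: its centre, half-way up.
- beam_long_centre (a point): Longest aluminium levelling beam, the same but 94 mm long (x), 0.13 kg. Point: its centre, half-way up.
- pocket_short (a point): Pocket for the short beam, 62 mm long (x), 32 wide (y), 10 deep, in a maple tray with a blue floor. Point: middle of its floor, 9 mm above the table. One tray is fixed in each of the 3 bays (52 mm apart along y, order varies) of the caddy, a dark wooden case with walls 43 mm high, inside 118 (x) x 176 mm (y), outside 146 x 202. A seated beam stands 16 mm proud of the tray. x points across the rims with buttons.
- pocket_mid (a point): Pocket for the middle beam: the same, pocket 84 mm long (x), 32 mm wide, 10 mm deep. Point: middle of its floor.
- pocket_long (a point): Pocket for the long beam: the same, pocket 106 mm long (x), 32 mm wide, 10 mm deep. Point: middle of its floor.
Things that resemble listed ones, but are neither listed nor needed, are in the scene too. Leave any green or turquoise look-alike of the part that bears beam_short_centre alone.

How it is judged:
By the outcome, as a careful person would: the job done as asked, in the order asked, and still so for the second after the job is handed in, with the robot touching nothing.
It also fails if it takes over 123 s, if anything falls off the work surface, if the arm or the gripper's body presses on something with over 40 N, if the wrist force passes 120 N, or if a joint passes its speed limit or range.

## Working session

There is one attempt and no reset: what is moved stays moved. The work goes in short steps, Python scripts to look and compute and a tool call to move; the robot and the scene stay as the last step left them, time stands still between calls to the robot, and variables do not carry over. Pictures are saved under pics/ and viewed, at most 14 in all, crops included, and the job is handed in when it is done.

Besides the shell and the picture viewer there is one more tool, called by a JSON object that holds its "name" and its "arguments", one argument or row to a line. apply_moves: Moves the arm, as the interface text tells. Its arguments: {"type":"object","properties":{"series":{"type":"array"},"newtons":{"type":"number"}},"required":["series"]}

```bash
mkdir -p pics; ls; cat > h.py <<'E'
import numpy as np, cv2
from plant import r
def K(c):
    f=192/np.tan(np.radians(c["fov_y"])/2); return np.array([[f,0,c["cx"]],[0,f,c["cy"]],[0,0,1.]])
def ray(c,px):  # px Nx2 (col,row)
    u=cv2.undistortPoints(np.array(px,float).reshape(-1,1,2),K(c),np.array(c["dist"],float)).reshape(-1,2)
    return np.c_[u,np.ones(len(u))]
def atz(c,px,z):
    T=np.array(c["extrinsics"]); d=ray(c,px)@T[:3,:3].T; o=T[:3,3]
    return o+d*((z-o[2])/d[:,2])[:,None]
def cloud(c,mask):
    v,u=np.nonzero(mask&(c["z_map"]>0)); d=ray(c,np.c_[u,v])*c["z_map"][v,u][:,None]
    T=np.array(c["extrinsics"]); return d@T[:3,:3].T+T[:3,3]
def save(c,n,crop=None,s=1):
    im=c["pixels"][:,:,::-1]
    if crop: a,b,d,e=crop; im=im[b:e,a:d]
    cv2.imwrite("pics/"+n,cv2.resize(im,None,fx=s,fy=s,interpolation=cv2.INTER_CUBIC))
E
cat > a.py <<'E'
from h import *
o=r.get_obs(); print({k:np.round(o[k],3) for k in ("time_s","position","tcp_rot","force","grip_width")},r.grip_point_offset)
names={"button_front":.056,"button_back":.056,"cover_grip":.054,"cork_mat":0,"beam_short_centre":.013,"beam_mid_centre":.013,"beam_long_centre":.013,"pocket_short":.009,"pocket_mid":.009,"pocket_long":.009}
for cam in("top","scene"):
    c=r.camera(cam); save(c,"0"+cam+".png",None,1.5); print(cam,np.round(c["extrinsics"],2).tolist())
    for n,z in names.items():
        for d in r.landmark_of(n,c)[:4]:
            if d["confidence"]>.2:
                p=d["centre"]; print(n,round(d["confidence"],2),np.round(p).tolist(),np.round(atz(c,[[p[1],p[0]]],z)[0],3))
E
python3 a.py
```

```text
pics
{'time_s': np.float64(0.0), 'position': array([0.166, 0.524, 0.231]), 'tcp_rot': array([ 0.153,  0.988, -0.001, -0.   ]), 'force': array([ 0.159, -0.591, -0.15 ]), 'grip_width': np.float64(0.085)} 0.0187
top [[-0.05, -0.97, 0.22, 0.39], [-1.0, 0.05, -0.01, 0.02], [-0.0, -0.22, -0.98, 0.91], [0.0, 0.0, 0.0, 1.0]]
button_front 0.64 [212.0, 306.0] [ 0.517 -0.125  0.056]
button_back 0.54 [150.0, 310.0] [ 0.677 -0.149  0.056]
cover_grip 0.91 [176.0, 307.0] [ 0.609 -0.134  0.054]
cork_mat 0.69 [182.0, 193.0] [0.621 0.162 0.   ]
beam_short_centre 0.71 [253.0, 251.0] [0.424 0.018 0.013]
beam_short_centre 0.62 [129.0, 280.0] [ 0.757 -0.08   0.013]
beam_short_centre 0.57 [289.0, 248.0] [0.335 0.03  0.013]
beam_short_centre 0.37 [208.0, 305.0] [ 0.532 -0.129  0.013]
beam_mid_centre 0.79 [261.0, 170.0] [0.414 0.223 0.013]
beam_mid_centre 0.62 [255.0, 329.0] [ 0.407 -0.181  0.013]
beam_mid_centre 0.44 [150.0, 311.0] [ 0.692 -0.159  0.013]
beam_long_centre 0.83 [258.0, 329.0] [ 0.402 -0.179  0.013]
scene [[0.48, -0.64, 0.6, -0.05], [-0.88, -0.35, 0.33, -0.32], [-0.0, -0.68, -0.73, 0.83], [0.0, 0.0, 0.0, 1.0]]
button_front 0.71 [238.0, 303.0] [ 0.52  -0.113  0.056]
button_front 0.3 [195.0, 347.0] [ 0.671 -0.146  0.056]
button_back 0.44 [194.0, 348.0] [ 0.673 -0.148  0.056]
button_back 0.25 [303.0, 305.0] [ 0.387 -0.18   0.056]
cover_grip 0.87 [216.0, 327.0] [ 0.598 -0.132  0.054]
cover_grip 0.37 [178.0, 214.0] [0.578 0.133 0.054]
cork_mat 0.8 [179.0, 212.0] [0.62  0.166 0.   ]
beam_short_centre 0.69 [258.0, 222.0] [0.426 0.021 0.013]
beam_short_centre 0.67 [289.0, 192.0] [0.336 0.033 0.013]
beam_short_centre 0.57 [175.0, 333.0] [ 0.756 -0.084  0.013]
beam_mid_centre 0.68 [224.0, 139.0] [0.416 0.224 0.013]
beam_long_centre 0.9 [306.0, 306.0] [ 0.407 -0.177  0.013]
```

View pics/0top.png

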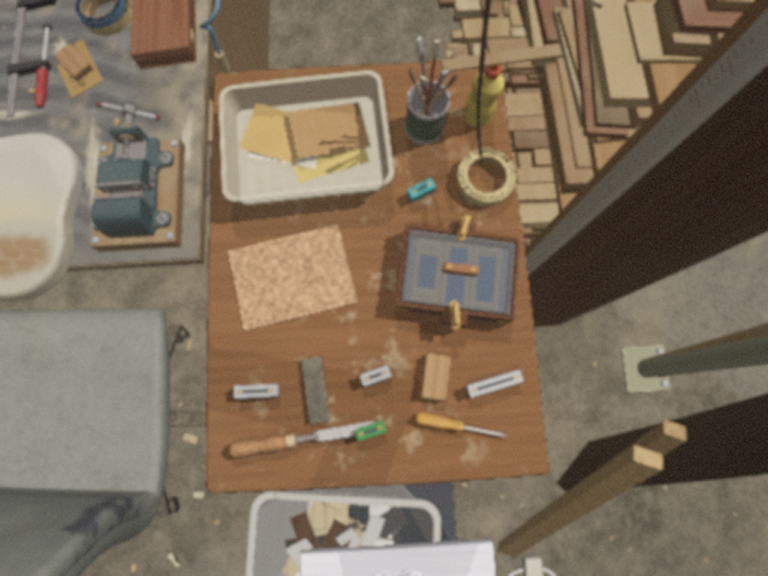

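View pics/0scene.png

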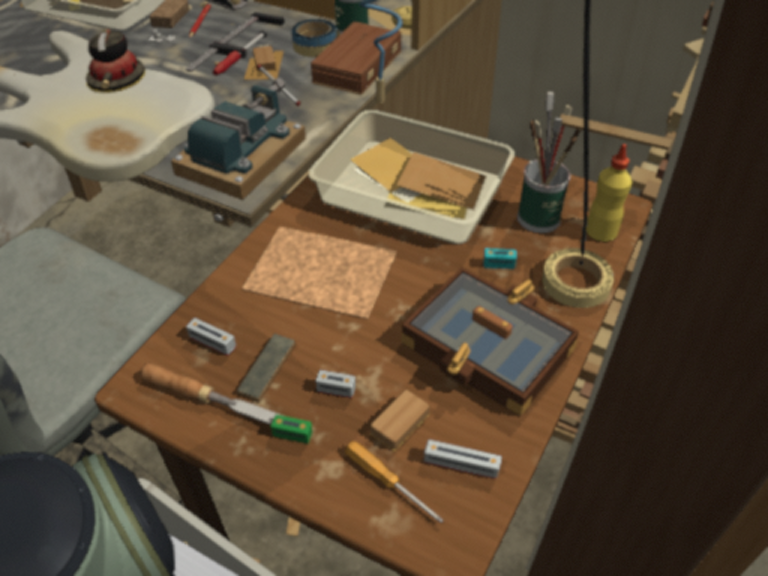

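The top view shows the caddy at about (305,180) in raw pixels, with the cork mat at (194,184). The silver beams are at (170,261), (250,251) and (330,256).
Short-beam candidates are the silver one (251,253), turquoise (280,128) and green (248,288). I choose the silver one. The wooden block (290,251) and the dark stone (209,260) are also not beams.

```bash
cat > b.py <<'E'
from h import *
def rect(P):
    (x,y),(w,h),a=cv2.minAreaRect(P[:,:2].astype(np.float32))
    if w<h: w,h,a=h,w,a+90
    a=(a+90)%180-90
    return np.round([x,y,w,h],4),round(a,1)
C={k:r.camera(k) for k in("top","scene")}
c=C["top"]; save(c,"1crop.png",(225,130,355,280),4)
for cam,c in C.items():
  print(cam)
  for n,zt in(("cork_mat",.003),("cover_grip",.06),("button_front",.06),("button_back",.06),("beam_short_centre",.026),("beam_mid_centre",.026),("beam_long_centre",.026),("pocket_short",.019)):
    for d in r.outline_of(n,c)[:4]:
        if d["confidence"]<.3: continue
        P=cloud(c,d["pixels"]); z=P[:,2]; top=np.percentile(z,95)
        Q=P[abs(z-zt)<.006]
        print(n,round(d["confidence"],2),np.round(d["rect"]).tolist(),"zr",np.round(np.percentile(z,[5,50,95]),3),len(Q),*(rect(Q) if len(Q)>5 else ()))
c=C["top"];P=cloud(c,np.ones((384,512),bool))
# tall stuff
for lo,hi in((.03,.1),(.1,.2),(.2,.5)):
    m=(P[:,0]>.25)&(P[:,0]<.95)&(abs(P[:,1])<.4)&(P[:,2]>lo)&(P[:,2]<=hi)
    H,xe,ye=np.histogram2d(P[m,0],P[m,1],bins=[np.arange(.25,.96,.05),np.arange(-.4,.41,.05)])
    print(lo,hi); print(H.astype(int)[::-1,::-1])
E
python3 b.py
```

```text
top
cork_mat 0.75 [156.0, 150.0, 238.0, 221.0] zr [0.001 0.004 0.006] 4053 [0.6156 0.1601 0.2027 0.1526] -78.7
cover_grip 0.58 [271.0, 146.0, 344.0, 211.0] zr [0.041 0.044 0.05 ] 117 [ 0.5989 -0.1316  0.0588  0.0163] 79.8
button_front 0.51 [299.0, 200.0, 305.0, 218.0] zr [0.048 0.06  0.067] 44 [ 0.5228 -0.1177  0.0343  0.008 ] -0.8
button_back 0.5 [304.0, 142.0, 309.0, 162.0] zr [0.048 0.056 0.066] 42 [ 0.6727 -0.1447  0.0398  0.0078] -19.7
beam_short_centre 0.45 [239.0, 281.0, 257.0, 295.0] zr [0.002 0.026 0.029] 164 [0.3433 0.0323 0.0474 0.0204] -73.5
beam_mid_centre 0.61 [157.0, 257.0, 186.0, 262.0] zr [0.024 0.027 0.03 ] 218 [0.4164 0.2211 0.0718 0.0198] 87.9
beam_long_centre 0.68 [309.0, 253.0, 347.0, 267.0] zr [0.022 0.026 0.029] 248 [ 0.4067 -0.1784  0.0923  0.0179] -77.8
scene
cork_mat 0.7 [161.0, 149.0, 266.0, 214.0] zr [0.002 0.004 0.007] 3969 [0.6193 0.1636 0.2118 0.1609] -79.8
cover_grip 0.92 [273.0, 185.0, 375.0, 262.0] zr [0.041 0.044 0.058] 170 [ 0.5819 -0.1362  0.0677  0.0556] 14.4
button_front 0.71 [296.0, 228.0, 314.0, 248.0] zr [0.048 0.054 0.066] 69 [ 0.5239 -0.11
[... 3109 characters left out ...]
0  749
   365    0]
 [   0    0    0    0    0    0    0    0    0    0    0    0    0 2538
   406    0]
 [   0    0    0    0    0    0    0    0    0    0    0    0    0  428
  1882 1330]
 [   0    0    0    0    0    0    0    0    0    0    0    0    0    0
     0    0]
 [   0    0    0    0    0    0    0    0    0    0    0    0    0    0
     0    0]
 [   0    0    0    0    0    0    0    0    0    0    0    0    0    0
     0    0]
 [   0    0    0    0    0    0    0    0    0    0    0    0    0    0
     0    0]
 [   0    0    0    0    0    0    0    0    0    0    0    0    0    0
     0    0]
 [   0    0    0    0    0    0    0    0    0    0    0    0    0    0
     0    0]]
```

View pics/1crop.png

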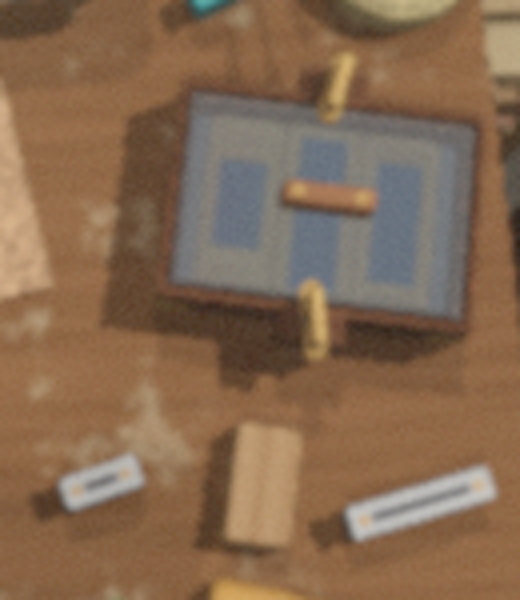

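The crop shows the silver short beam at raw (250,250) and the long beam at (330,255). The pockets, left to right, are short (length about 90 px), long (152 px) and mid (123 px), which matches the ratio 62:106:84. Next I'll refine the poses and write a move planner.

```bash
cat >> h.py <<'E'
from scipy.spatial.transform import Rotation as Ro
def plan(*T):
    """targets (x,y,z,closing-dir deg) -> delta_pos cm, rotation deg in the present tool axes"""
    o=r.get_obs(); R0=Ro.from_quat(o["tcp_rot"]); p=np.array(o["position"])
    print("now",np.round(p,4),"th",round(closing(o),1),"w",round(float(o["grip_width"]),4),"F",np.round(o["force"],1),"t",round(float(o["time_s"]),1),"q",np.round(o["q"],2))
    for x,y,z,th in T:
        a=np.radians(th); yy=np.array([np.cos(a),np.sin(a),0]); zz=np.array([0,0,-1.]); xx=np.cross(yy,zz)
        Rt=Ro.from_matrix(np.c_[xx,yy,zz])
        v=(R0.inv()*Rt).as_rotvec(degrees=True)
        print((x,y,z,th),"delta",np.round(R0.inv().apply(np.array([x,y,z])-p)*100,2).tolist(),"rot",np.round(v,1).tolist())
def closing(o):
    y=Ro.from_quat(o["tcp_rot"]).as_matrix()[:,1]; return np.degrees(np.arctan2(y[1],y[0]))
def rect(P):
    (x,y),(w,h),a=cv2.minAreaRect(P[:,:2].astype(np.float32))
    if w<h: w,h,a=h,w,a+90
    return np.round([x,y,w,h],4),round((a+90)%180-90,1)
def planar(c,mask,z):
    v,u=np.nonzero(mask); return rect(atz(c,np.c_[u,v],z))
E
cat > c.py <<'E'
from h import *
for cam in("top","scene"):
    c=r.camera(cam); print(cam)
    P=cloud(c,np.ones((384,512),bool))
    if cam=="top":
        m=(P[:,2]>.1)&(P[:,2]<.45)&(P[:,1]<-.15)&(P[:,1]>-.4)
        for x in np.arange(.4,.85,.05):
            s=P[m&(abs(P[:,0]-x)<.025)]
            print("wall",round(x,2),len(s),np.round(np.percentile(s[:,1],[98,100]),3) if len(s) else "")
    for d in r.outline_of("cork_mat",c)[:1]: print("mat",planar(c,d["pixels"],.003))
    # beam tops: points 20-31 mm high near each beam; rim: 38-47 mm near the caddy
    for n,x,y in(("short",.428,.02),("mid",.416,.221),("long",.407,-.179)):
        Q=P[(abs(P[:,2]-.026)<.005)&(np.hypot(P[:,0]-x,P[:,1]-y)<.06)]; print(n,len(Q),rect(Q))
    Q=P[(abs(P[:,2]-.043)<.005)&(np.hypot(P[:,0]-.6,P[:,1]+.132)<.135)]; print("rim",len(Q),rect(Q))
    for n,x,y in(("grip",.599,-.132),("front",.523,-.118),("back",.673,-.145)):
        Q=P[(abs(P[:,2]-.063)<.006)&(np.hypot(P[:,0]-x,P[:,1]-y)<.036)]; print(n,len(Q),rect(Q),np.round(np.mean(Q,0),4))
plan((.523,-.118,.2,88))
E
python3 c.py
```

```text
top
wall 0.4 0 
wall 0.45 0 
wall 0.5 0 
wall 0.55 0 
wall 0.6 4754 [-0.292 -0.289]
wall 0.65 1835 [-0.288 -0.287]
wall 0.7 2006 [-0.276 -0.272]
wall 0.75 2688 [-0.274 -0.272]
wall 0.8 1790 [-0.275 -0.273]
mat (array([0.6158, 0.1607, 0.2056, 0.1531]), -77.9)
short 161 (array([0.4309, 0.0207, 0.0493, 0.0201]), -73.3)
mid 221 (array([0.4164, 0.2208, 0.0711, 0.0199]), 87.6)
long 272 (array([ 0.4072, -0.1802,  0.0954,  0.0184]), -76.9)
rim 4226 (array([ 0.594 , -0.1313,  0.2036,  0.192 ]), 79.6)
grip 155 (array([ 0.5991, -0.132 ,  0.0592,  0.0169]), 78.9) [ 0.5978 -0.1314  0.0646]
front 51 (array([ 0.5225, -0.1177,  0.034 ,  0.0076]), -3.5) [ 0.5219 -0.1171  0.0643]
back 45 (array([ 0.6754, -0.1456,  0.0346,  0.0078]), -20.4) [ 0.6748 -0.1452  0.0643]
scene
mat (array([0.6173, 0.1618, 0.2068, 0.1518]), -78.1)
short 233 (array([0.4322, 0.0198, 0.0505, 0.0223]), -71.8)
mid 275 (array([0.4161, 0.2202, 0.0726, 0.0216]), 89.9)
long 523 (array([ 0.4084, -0.1801,  0.0935,  0.0233]), -76.4)
rim 5035 (array([ 0.5958, -0.1315,  0.2035,  0.1926]), 79.6)
grip 213 (array([ 0.5994, -0.1325,  0.0575,  0.0183]), 76.3) [ 0.5974 -0.1328  0.064 ]
front 74 (array([ 0.5246, -0.1182,  0.0365,  0.0089]), 0.4) [ 0.5225 -0.1191  0.064 ]
back 67 (array([ 0.6746, -0.1447,  0.0352,  0.0091]), -22.3) [ 0.6737 -0.1457  0.0642]
now [0.1661 0.5244 0.2313] th 72.4 w 0.0857 F [-0.1 -0.3 -0.5] t 2.2 q [ 1.13  0.33 -0.19  1.05  0.    1.44]
(0.523, -0.118, 0.2, 88) delta [-53.43, -50.46, 3.13] rot [0.0, -0.0, -15.6]
```

{"name": "apply_moves", "arguments": {
  "series": [
    {"delta_pos": [-53.4,-50.5,2],"rotation": [0,0,-16.5],"fingers": 3},
    {"delta_pos": [-53.4,-50.5,2],"rotation": [0,0,-16.5],"fingers": 3},
    {"delta_pos": [-53.4,-50.5,2],"rotation": [0,0,-16.5],"fingers": 3},
    {"delta_pos": [-53.4,-50.5,2],"rotation": [0,0,-16.5],"fingers": 3},
    {"delta_pos": [-53.4,-50.5,2],"rotation": [0,0,-16.5],"fingers": 3},
    {"delta_pos": [-53.4,-50.5,2],"rotation": [0,0,-16.5],"fingers": 3},
    {"delta_pos": [-53.4,-50.5,2],"rotation": [0,0,-16.5],"fingers": 3},
    {"delta_pos": [-53.4,-50.5,2],"rotation": [0,0,-16.5],"fingers": 3},
    {"delta_pos": [-53.4,-50.5,2],"rotation": [0,0,-16.5],"fingers": 3},
    {"delta_pos": [-53.4,-50.5,2],"rotation": [0,0,-16.5],"fingers": 3},
    {"delta_pos": [-53.4,-50.5,2],"rotation": [0,0,-16.5],"fingers": 3},
    {"delta_pos": [-53.4,-50.5,2],"rotation": [0,0,-16.5],"fingers": 3},
    {"delta_pos": [-53.4,-50.5,2],"rotation": [0,0,-16.5],"fingers": 3},
    {"delta_pos": [-53.4,-50.5,2],"rotation": [0,0,-16.5],"fingers": 3},
    {"delta_pos": [-53.4,-50.5,2],"rotation": [0,0,-16.5],"fingers": 3},
    {"delta_pos": [-53.4,-50.5,2],"rotation": [0,0,-16.5],"fingers": 3},
    {"delta_pos": [-53.4,-50.5,2],"rotation": [0,0,-16.5],"fingers": 3},
    {"delta_pos": [-53.4,-50.5,2],"rotation": [0,0,-16.5],"fingers": 3},
    {"delta_pos": [-53.4,-50.5,2],"rotation": [0,0,-16.5],"fingers": 3}
  ],
  "newtons": 25
}}

```text
time_s: 4.1
position: [0.5221, -0.1171, 0.2114]
tcp_rot: [0.009, 1.0, 0.0, -0.0]
force: [0.5, -0.2, -0.1]
grip_width: 0.0299
finger_force: 0.0
```

```bash
python3 -c "
from h import *
plan((.523,-.118,.051,88.5))"
```

```text
now [ 0.5221 -0.1171  0.2114] th 89.0 w 0.0299 F [ 0.5 -0.2 -0.1] t 4.1 q [-0.36  0.31 -0.26  0.99  0.   -0.34]
(0.523, -0.118, 0.051, 88.5) delta [-0.1, -0.09, 16.04] rot [0.0, -0.0, 0.5]
```

{"name": "apply_moves", "arguments": {
  "series": [
    {"delta_pos": [-0.1,-0.1,5],"rotation": [0,0,0],"fingers": 3},
    {"delta_pos": [-0.1,-0.1,10],"rotation": [0,0,0],"fingers": 3},
    {"delta_pos": [-0.1,-0.1,13],"rotation": [0,0,0],"fingers": 3},
    {"delta_pos": [-0.1,-0.1,15],"rotation": [0,0,0],"fingers": 3},
    {"delta_pos": [-0.1,-0.1,16],"rotation": [0,0,0],"fingers": 3},
    {"delta_pos": [-0.1,-0.1,16],"rotation": [0,0,0],"fingers": 3},
    {"delta_pos": [-0.1,-0.1,16],"rotation": [0,0,0],"fingers": 0.4},
    {"delta_pos": [-0.1,-0.1,16],"rotation": [0,0,0],"fingers": 0.4},
    {"delta_pos": [-0.1,-0.1,16],"rotation": [0,0,0],"fingers": 0.4},
    {"delta_pos": [-0.1,-0.1,16],"rotation": [0,0,0],"fingers": 0.4},
    {"delta_pos": [-0.1,-0.1,16],"rotation": [0,0,0],"fingers": 0.4},
    {"delta_pos": [-0.1,-0.1,16],"rotation": [0,0,0],"fingers": 0.4},
    {"delta_pos": [-0.1,-0.1,16],"rotation": [0,0,0],"fingers": 0.4}
  ]
}}

```text
time_s: 5.4
position: [0.5248, -0.1192, 0.0528]
tcp_rot: [0.009, 1.0, 0.0, 0.001]
force: [0.1, 3.0, 6.8]
grip_width: 0.0072
finger_force: 29.3
```

{"name": "apply_moves", "arguments": {
  "series": [
    {"delta_pos": [0,0,0],"rotation": [0,0,-8],"fingers": 0.4},
    {"delta_pos": [0,0,0],"rotation": [0,0,-16],"fingers": 0.4},
    {"delta_pos": [0,0,0],"rotation": [0,0,-24],"fingers": 0.4},
    {"delta_pos": [0,0,0],"rotation": [0,0,-32],"fingers": 0.4},
    {"delta_pos": [0,0,0],"rotation": [0,0,-40],"fingers": 0.4},
    {"delta_pos": [0,0,0],"rotation": [0,0,-48],"fingers": 0.4},
    {"delta_pos": [0,0,0],"rotation": [0,0,-56],"fingers": 0.4},
    {"delta_pos": [0,0,0],"rotation": [0,0,-64],"fingers": 0.4},
    {"delta_pos": [0,0,0],"rotation": [0,0,-72],"fingers": 0.4},
    {"delta_pos": [0,0,0],"rotation": [0,0,-80],"fingers": 0.4},
    {"delta_pos": [0,0,0],"rotation": [0,0,-81],"fingers": 0.4},
    {"delta_pos": [0,0,0],"rotation": [0,0,-81],"fingers": 0.4},
    {"delta_pos": [0,0,0],"rotation": [0,0,-81],"fingers": 3},
    {"delta_pos": [0,0,0],"rotation": [0,0,-81],"fingers": 3},
    {"delta_pos": [0,0,0],"rotation": [0,0,-81],"fingers": 3},
    {"delta_pos": [0,0,-4],"rotation": [0,0,-81],"fingers": 3},
    {"delta_pos": [0,0,-8],"rotation": [0,0,-81],"fingers": 3},
    {"delta_pos": [0,0,-10],"rotation": [0,0,-81],"fingers": 3}
  ]
}}

```text
time_s: 7.2
position: [0.525, -0.1201, 0.1543]
tcp_rot: [-0.642, 0.767, -0.002, 0.001]
force: [0.9, -0.2, -0.1]
grip_width: 0.03
finger_force: 0.0
```

```bash
python3 -c "
from h import *
plan((.6745,-.1455,.14,69.2),(.6745,-.1455,.052,69.2))"
```

```text
now [ 0.525  -0.1201  0.1543] th 169.9 w 0.03 F [ 0.9 -0.2 -0.1] t 7.2 q [-0.36  0.37 -0.34  0.86 -0.   -1.76]
(0.6745, -0.1455, 0.14, 69.2) delta [-0.12, -15.16, 1.48] rot [-0.2, 0.1, 100.7]
(0.6745, -0.1455, 0.052, 69.2) delta [-0.13, -15.13, 10.28] rot [-0.2, 0.1, 100.7]
```

{"name": "apply_moves", "arguments": {
  "series": [
    {"delta_pos": [-0.1,-4,0],"rotation": [0,0,8],"fingers": 3},
    {"delta_pos": [-0.1,-8,0],"rotation": [0,0,16],"fingers": 3},
    {"delta_pos": [-0.1,-12,0],"rotation": [0,0,24],"fingers": 3},
    {"delta_pos": [-0.1,-15.1,0],"rotation": [0,0,32],"fingers": 3},
    {"delta_pos": [-0.1,-15.1,0],"rotation": [0,0,40],"fingers": 3},
    {"delta_pos": [-0.1,-15.1,0],"rotation": [0,0,48],"fingers": 3},
    {"delta_pos": [-0.1,-15.1,0],"rotation": [0,0,56],"fingers": 3},
    {"delta_pos": [-0.1,-15.1,0],"rotation": [0,0,64],"fingers": 3},
    {"delta_pos": [-0.1,-15.1,0],"rotation": [0,0,72],"fingers": 3},
    {"delta_pos": [-0.1,-15.1,0],"rotation": [0,0,80],"fingers": 3},
    {"delta_pos": [-0.1,-15.1,0],"rotation": [0,0,88],"fingers": 3},
    {"delta_pos": [-0.1,-15.1,0],"rotation": [0,0,96],"fingers": 3},
    {"delta_pos": [-0.1,-15.1,0],"rotation": [0,0,100.5],"fingers": 3},
    {"delta_pos": [-0.1,-15.1,0],"rotation": [0,0,100.5],"fingers": 3},
    {"delta_pos": [-0.1,-15.1,4],"rotation": [0,0,100.5],"fingers": 3},
    {"delta_pos": [-0.1,-15.1,8],"rotation": [0,0,100.5],"fingers": 3},
    {"delta_pos": [-0.1,-15.1,10.2],"rotation": [0,0,100.5],"fingers": 3},
    {"delta_pos": [-0.1,-15.1,10.2],"rotation": [0,0,100.5],"fingers": 3},
    {"delta_pos": [-0.1,-15.1,10.2],"rotation": [0,0,100.5],"fingers": 3}
  ]
}}

```text
time_s: 9.1
position: [0.6725, -0.1449, 0.0495]
tcp_rot: [0.178, 0.984, -0.0, -0.0]
force: [1.4, 0.7, 0.9]
grip_width: 0.0305
finger_force: 0.0
```

```bash
python3 -c "
from h import *
plan((.6745,-.1455,.052,69.2))
c=r.camera('scene');save(c,'2.png',(240,140,400,280),4)"
```

```text
now [ 0.6725 -0.1449  0.0495] th 69.5 w 0.0305 F [1.4 0.7 0.9] t 9.1 q [-0.32  0.73 -0.01  0.84 -0.    0.04]
(0.6745, -0.1455, 0.052, 69.2) delta [-0.21, 0.02, -0.25] rot [-0.0, -0.0, 0.3]
```

View pics/2.png

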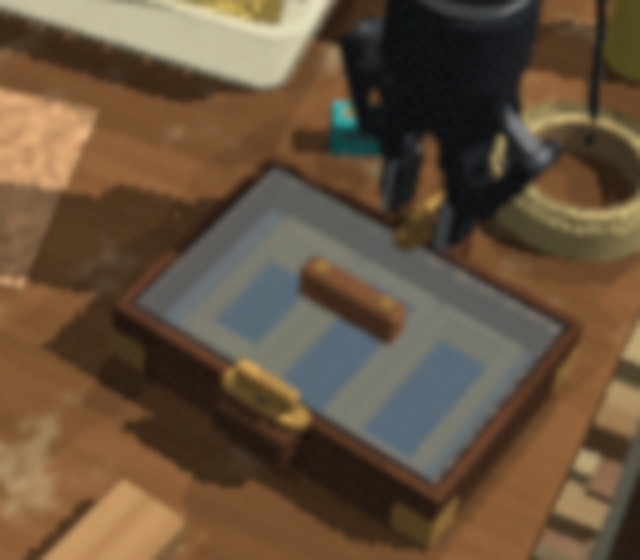

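The front button lies along the rim (260,390 in the crop), and the fingers straddle the back button (420,220). Next I'll close and turn it.

{"name": "apply_moves", "arguments": {
  "series": [
    {"delta_pos": [-0.1,0,-0.2],"rotation": [0,0,0],"fingers": 0.4},
    {"delta_pos": [-0.1,0,-0.2],"rotation": [0,0,0],"fingers": 0.4},
    {"delta_pos": [-0.1,0,-0.2],"rotation": [0,0,0],"fingers": 0.4},
    {"delta_pos": [-0.1,0,-0.2],"rotation": [0,0,0],"fingers": 0.4},
    {"delta_pos": [-0.1,0,-0.2],"rotation": [0,0,0],"fingers": 0.4},
    {"delta_pos": [-0.1,0,-0.2],"rotation": [0,0,0],"fingers": 0.4},
    {"delta_pos": [-0.1,0,-0.2],"rotation": [0,0,8],"fingers": 0.4},
    {"delta_pos": [-0.1,0,-0.2],"rotation": [0,0,16],"fingers": 0.4},
    {"delta_pos": [-0.1,0,-0.2],"rotation": [0,0,24],"fingers": 0.4},
    {"delta_pos": [-0.1,0,-0.2],"rotation": [0,0,32],"fingers": 0.4},
    {"delta_pos": [-0.1,0,-0.2],"rotation": [0,0,40],"fingers": 0.4},
    {"delta_pos": [-0.1,0,-0.2],"rotation": [0,0,48],"fingers": 0.4},
    {"delta_pos": [-0.1,0,-0.2],"rotation": [0,0,56],"fingers": 0.4},
    {"delta_pos": [-0.1,0,-0.2],"rotation": [0,0,64],"fingers": 0.4},
    {"delta_pos": [-0.1,0,-0.2],"rotation": [0,0,72],"fingers": 0.4},
    {"delta_pos": [-0.1,0,-0.2],"rotation": [0,0,79.5],"fingers": 0.4},
    {"delta_pos": [-0.1,0,-0.2],"rotation": [0,0,79.5],"fingers": 0.4},
    {"delta_pos": [-0.1,0,-0.2],"rotation": [0,0,79.5],"fingers": 0.4}
  ]
}}

```text
time_s: 10.95
position: [0.6762, -0.1454, 0.0536]
tcp_rot: [0.765, 0.644, 0.002, 0.002]
force: [5.0, 1.6, 6.1]
grip_width: 0.0069
finger_force: 28.9
```

{"name": "apply_moves", "arguments": {
  "series": [
    {"delta_pos": [0,0,0],"rotation": [0,0,0],"fingers": 3},
    {"delta_pos": [0,0,0],"rotation": [0,0,0],"fingers": 3},
    {"delta_pos": [0,0,0],"rotation": [0,0,0],"fingers": 3},
    {"delta_pos": [0,0,-4],"rotation": [0,0,0],"fingers": 4},
    {"delta_pos": [0,0,-8],"rotation": [0,0,0],"fingers": 5},
    {"delta_pos": [0,0,-8],"rotation": [0,0,0],"fingers": 5}
  ]
}}

```text
time_s: 11.55
position: [0.6766, -0.1463, 0.1372]
tcp_rot: [0.766, 0.643, 0.002, 0.004]
force: [1.1, -0.3, 0.9]
grip_width: 0.05
finger_force: 0.0
```

```bash
python3 -c "
from h import *
plan((.5985,-.132,.13,-10.3),(.5985,-.132,.047,-10.3))"
```

```text
now [ 0.6766 -0.1463  0.1372] th -10.0 w 0.05 F [ 1.1 -0.3  0.9] t 11.6 q [-0.32  0.65  0.09  1.   -0.    1.43]
(0.5985, -0.132, 0.13, -10.3) delta [0.05, -7.94, 0.66] rot [0.5, 0.1, 0.3]
(0.5985, -0.132, 0.047, -10.3) delta [0.06, -8.02, 8.95] rot [0.5, 0.1, 0.3]
```

{"name": "apply_moves", "arguments": {
  "series": [
    {"delta_pos": [0,-4,0],"rotation": [0.4,0,0.3],"fingers": 5},
    {"delta_pos": [0,-7.9,0],"rotation": [0.4,0,0.3],"fingers": 5},
    {"delta_pos": [0,-7.9,3],"rotation": [0.4,0,0.3],"fingers": 5},
    {"delta_pos": [0,-7.9,6],"rotation": [0.4,0,0.3],"fingers": 5},
    {"delta_pos": [0,-7.9,8],"rotation": [0.4,0,0.3],"fingers": 5},
    {"delta_pos": [0,-7.9,8.9],"rotation": [0.4,0,0.3],"fingers": 5},
    {"delta_pos": [0,-7.9,8.9],"rotation": [0.4,0,0.3],"fingers": 5},
    {"delta_pos": [0,-7.9,8.9],"rotation": [0.4,0,0.3],"fingers": 1.2},
    {"delta_pos": [0,-7.9,8.9],"rotation": [0.4,0,0.3],"fingers": 1.2},
    {"delta_pos": [0,-7.9,8.9],"rotation": [0.4,0,0.3],"fingers": 1.2},
    {"delta_pos": [0,-7.9,8.9],"rotation": [0.4,0,0.3],"fingers": 1.2},
    {"delta_pos": [0,-7.9,8.9],"rotation": [0.4,0,0.3],"fingers": 1.2},
    {"delta_pos": [0,-7.9,8.9],"rotation": [0.4,0,0.3],"fingers": 1.2},
    {"delta_pos": [0,-7.9,8.9],"rotation": [0.4,0,0.3],"fingers": 1.2}
  ],
  "newtons": 60
}}

```text
time_s: 12.95
position: [0.5983, -0.1322, 0.0436]
tcp_rot: [0.768, 0.64, -0.001, -0.0]
force: [4.5, -1.6, 1.1]
grip_width: 0.0149
finger_force: 61.2
```

```bash
python3 -c "
from h import *
plan((.5985,-.132,.13,-10.3),(.5985,-.132,.047,-10.3))
c=r.camera('top');save(c,'3.png',(225,110,355,260),4)"
```

```text
now [ 0.5983 -0.1322  0.0436] th -10.4 w 0.0149 F [ 4.5 -1.6  1.1] t 12.9 q [-0.34  0.62 -0.25  0.71 -0.    1.41]
(0.5985, -0.132, 0.13, -10.3) delta [0.02, -0.0, -8.64] rot [-0.1, 0.0, -0.1]
(0.5985, -0.132, 0.047, -10.3) delta [0.03, 0.01, -0.34] rot [-0.1, 0.0, -0.1]
```

View pics/3.png

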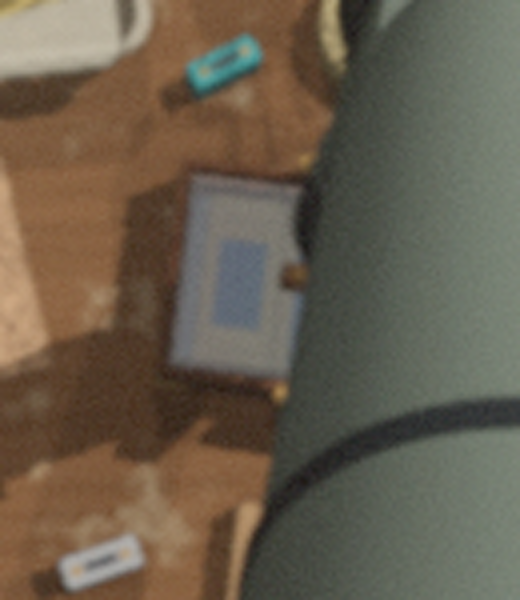

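The arm hides half the caddy. Both button ends show along the rims at (280,395) and (305,160), so they are turned aside and the grip is on the bar. Lifting.

{"name": "apply_moves", "arguments": {
  "series": [
    {"delta_pos": [0,0,-0.5],"rotation": [0,0,0],"fingers": 1.2},
    {"delta_pos": [0,0,-1],"rotation": [0,0,0],"fingers": 1.2},
    {"delta_pos": [0,0,-2],"rotation": [0,0,0],"fingers": 1.2},
    {"delta_pos": [0,0,-4],"rotation": [0,0,0],"fingers": 1.2},
    {"delta_pos": [0,0,-7],"rotation": [0,0,0],"fingers": 1.2},
    {"delta_pos": [0,0,-10],"rotation": [0,0,0],"fingers": 1.2},
    {"delta_pos": [0,0,-12],"rotation": [0,0,0],"fingers": 1.2},
    {"delta_pos": [0,0,-12],"rotation": [0,0,0],"fingers": 1.2},
    {"delta_pos": [0,0,-12],"rotation": [0,0,0],"fingers": 1.2}
  ]
}}

```text
time_s: 13.9
position: [0.5958, -0.1313, 0.1619]
tcp_rot: [0.768, 0.64, -0.002, -0.003]
force: [-0.5, 0.0, -1.9]
grip_width: 0.0145
finger_force: 60.7
```

```bash
python3 -c "
from h import *
plan((.6165,.161,.165,11.7))"
```

```text
now [ 0.5958 -0.1313  0.1619] th -10.4 w 0.0145 F [-0.5  0.  -1.9] t 13.9 q [-0.34  0.49 -0.12  0.97 -0.    1.41]
(0.6165, 0.161, 0.165, 11.7) delta [29.12, -3.23, -0.28] rot [-0.4, -0.1, -22.1]
```

{"name": "apply_moves", "arguments": {
  "series": [
    {"delta_pos": [3,-0.3,-0.3],"rotation": [0,0,-2],"fingers": 1.2},
    {"delta_pos": [6,-0.6,-0.3],"rotation": [0,0,-4],"fingers": 1.2},
    {"delta_pos": [9,-1,-0.3],"rotation": [0,0,-7],"fingers": 1.2},
    {"delta_pos": [12,-1.3,-0.3],"rotation": [0,0,-9],"fingers": 1.2},
    {"delta_pos": [15,-1.6,-0.3],"rotation": [0,0,-11],"fingers": 1.2},
    {"delta_pos": [18,-2,-0.3],"rotation": [0,0,-14],"fingers": 1.2},
    {"delta_pos": [21,-2.3,-0.3],"rotation": [0,0,-16],"fingers": 1.2},
    {"delta_pos": [24,-2.7,-0.3],"rotation": [0,0,-18],"fingers": 1.2},
    {"delta_pos": [27,-3,-0.3],"rotation": [0,0,-20],"fingers": 1.2},
    {"delta_pos": [29.1,-3.2,-0.3],"rotation": [-0.4,0,-22.1],"fingers": 1.2},
    {"delta_pos": [29.1,-3.2,3],"rotation": [-0.4,0,-22.1],"fingers": 1.2},
    {"delta_pos": [29.1,-3.2,6],"rotation": [-0.4,0,-22.1],"fingers": 1.2},
    {"delta_pos": [29.1,-3.2,9],"rotation": [-0.4,0,-22.1],"fingers": 1.2},
    {"delta_pos": [29.1,-3.2,11],"rotation": [-0.4,0,-22.1],"fingers": 1.2},
    {"delta_pos": [29.1,-3.2,12],"rotation": [-0.4,0,-22.1],"fingers": 1.2},
    {"delta_pos": [29.1,-3.2,12],"rotation": [-0.4,0,-22.1],"fingers": 1.2},
    {"delta_pos": [29.1,-3.2,12],"rotation": [-0.4,0,-22.1],"fingers": 1.2}
  ]
}}

```text
time_s: 15.6
position: [0.6166, 0.1606, 0.0425]
tcp_rot: [0.631, 0.776, 0.0, -0.0]
force: [0.3, -0.7, -2.0]
grip_width: 0.0149
finger_force: 60.5
```

```bash
python3 -c "
from h import *
plan((.6165,.161,.0095,11.7))
for n in('top','scene'):
  c=r.camera(n)
  save(c,'4'+n+'.png',(130,120,280,240),4)
  for nm in('cover_grip','cork_mat'):
    for d in r.landmark_of(nm,c)[:1]: print(n,nm,round(d['confidence'],2),np.round(d['centre']),atz(c,[d['centre'][::-1]],.045 if nm[1]=='o' and nm[2]=='v' else 0))
"
```

```text
now [0.6166 0.1606 0.0425] th 11.7 w 0.0149 F [ 0.3 -0.7 -2. ] t 15.6 q [ 0.14  0.65 -0.18  0.74  0.    1.5 ]
(0.6165, 0.161, 0.0095, 11.7) delta [0.04, -0.0, 3.3] rot [0.0, -0.1, 0.0]
top cover_grip 0.77 [175. 191.] [[0.62961684 0.16196236 0.045     ]]
scene cover_grip 0.78 [163. 211.] [[0.62562502 0.1700973  0.045     ]]
scene cork_mat 0.62 [176. 216.] [[0.63256181 0.16272682 0.        ]]
```

View pics/4scene.png

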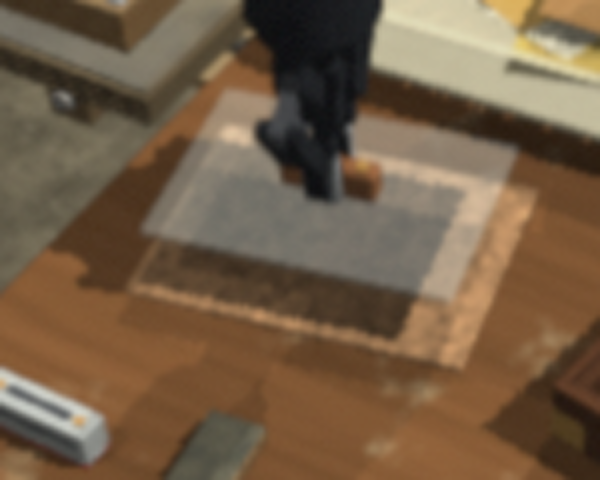

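The cover hangs level above the mat, gripped near the middle of its bar at (335,175 in the crop). Lowering most of the way, then I'll compare the cover's edges with the mat.

{"name": "apply_moves", "arguments": {
  "series": [
    {"delta_pos": [0,0,1.5],"rotation": [0,0,0],"fingers": 1.2},
    {"delta_pos": [0,0,2.6],"rotation": [0,0,0],"fingers": 1.2},
    {"delta_pos": [0,0,3.0],"rotation": [0,0,0],"fingers": 1.2},
    {"delta_pos": [0,0,3.0],"rotation": [0,0,0],"fingers": 1.2}
  ]
}}

```text
time_s: 16.3
position: [0.6152, 0.1605, 0.0108]
tcp_rot: [0.631, 0.776, -0.001, -0.001]
force: [0.5, -0.6, -2.9]
grip_width: 0.0146
finger_force: 60.6
```

```bash
cat > d.py <<'E'
from h import *
import sys
tag=sys.argv[1]
plan((.6165,.161,.0095,11.7))
c=r.camera("scene"); save(c,tag+"scene.png",(150,140,280,230),6)
c=r.camera("top"); save(c,tag+"top.png",(150,140,250,230),6)
for cam in("top","scene"):
    c=r.camera(cam)
    for n,z in(("cover_grip",.009),("cork_mat",.003)):
        for d in r.outline_of(n,c)[:1]: print(cam,n,round(d["confidence"],2),planar(c,d["pixels"],z))
    P=cloud(c,np.ones((384,512),bool)); Q=P[(abs(P[:,2]-.028)<.006)&(np.hypot(P[:,0]-.6165,P[:,1]-.161)<.04)]
    if len(Q)>5: print("bar",len(Q),rect(Q))
E
python3 d.py 5
```

```text
now [0.6152 0.1605 0.0108] th 11.7 w 0.0146 F [ 0.5 -0.6 -2.9] t 16.3 q [ 0.14  0.69 -0.2   0.68  0.    1.5 ]
(0.6165, 0.161, 0.0095, 11.7) delta [0.03, 0.14, 0.13] rot [-0.2, -0.1, 0.0]
top cover_grip 0.75 (array([0.6197, 0.1411, 0.1459, 0.1293]), -78.1)
bar 34 (array([0.6088, 0.1554, 0.0591, 0.0171]), -62.8)
scene cover_grip 0.82 (array([0.6215, 0.164 , 0.1913, 0.1362]), -78.0)
scene cork_mat 0.98 (array([0.5797, 0.1262, 0.243 , 0.1282]), -47.0)
bar 91 (array([0.6119, 0.157 , 0.0558, 0.0278]), -55.0)
```

View pics/5scene.png

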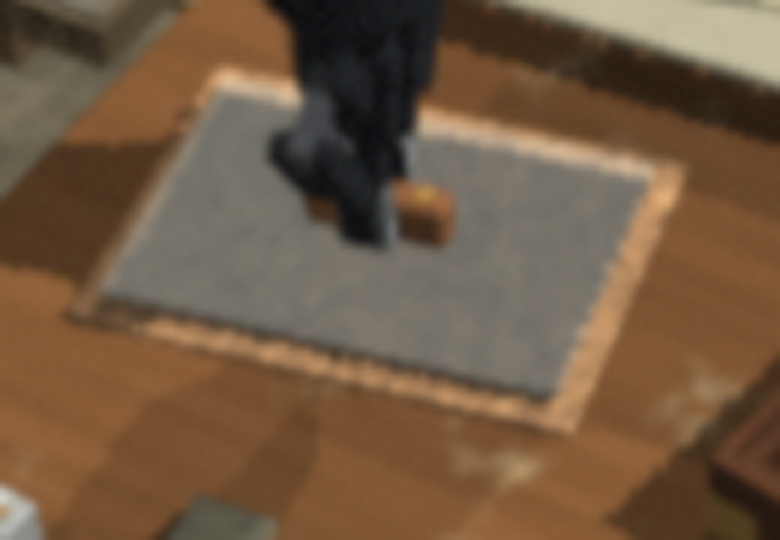

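```bash
python3 - <<'E'
from h import *
c=r.camera("scene")
R=np.array([[np.cos(np.radians(11.7)),-np.sin(np.radians(11.7))],[np.sin(np.radians(11.7)),np.cos(np.radians(11.7))]])
def f(q,z):
    p=atz(c,np.array([(150+(u-2.5)/6,140+(v-2.5)/6) for u,v in q]),z)[:,:2]; print(np.round(p,4).tolist(),p.mean(0).round(4)); print(np.round((p-[.6165,.161])@R,4).tolist())
f([(215,72),(685,165),(572,430),(75,315)],.003)
f([(215,92),(658,180),(550,397),(105,298)],.0125)
E
```

```text
[[0.6667, 0.2755], [0.7103, 0.0763], [0.5656, 0.0463], [0.5249, 0.2441]] [0.6169 0.1605]
[[0.0723, 0.102], [0.0746, -0.102], [-0.0731, -0.102], [-0.0728, 0.0999]]
[[0.6482, 0.2616], [0.6888, 0.077], [0.5687, 0.0571], [0.5311, 0.2326]] [0.6092 0.1571]
[[0.0515, 0.0921], [0.0538, -0.0969], [-0.0679, -0.092], [-0.0691, 0.0874]]
```

View pics/5top.png

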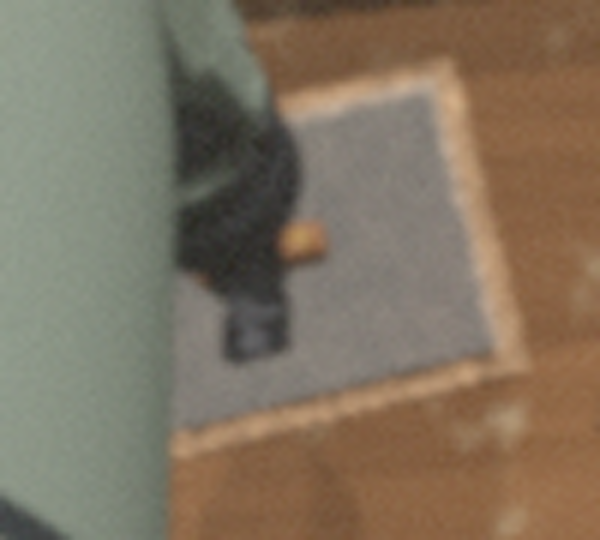

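The top view shows near-even cork margins of about 11 mm. Correcting for parallax, the cover sits about 3 mm short in x, so I'll nudge it, set it down and release.

{"name": "apply_moves", "arguments": {
  "series": [
    {"delta_pos": [0,0.3,0],"rotation": [-0.2,0,0],"fingers": 1.2},
    {"delta_pos": [0,0.3,0.2],"rotation": [-0.2,0,0],"fingers": 1.2},
    {"delta_pos": [0,0.3,0.3],"rotation": [-0.2,0,0],"fingers": 1.2},
    {"delta_pos": [0,0.3,0.3],"rotation": [-0.2,0,0],"fingers": 1.2},
    {"delta_pos": [0,0.3,0.2],"rotation": [-0.2,0,0],"fingers": 2.5},
    {"delta_pos": [0,0.3,0.2],"rotation": [-0.2,0,0],"fingers": 4},
    {"delta_pos": [0,0.3,0],"rotation": [0,0,0],"fingers": 5},
    {"delta_pos": [0,0.3,-3],"rotation": [0,0,0],"fingers": 5},
    {"delta_pos": [0,0.3,-7],"rotation": [0,0,0],"fingers": 5},
    {"delta_pos": [0,-5,-12],"rotation": [0,0,0],"fingers": 5},
    {"delta_pos": [0,-10,-12],"rotation": [0,0,0],"fingers": 5},
    {"delta_pos": [0,-15,-12],"rotation": [0,0,0],"fingers": 5},
    {"delta_pos": [0,-20,-12],"rotation": [0,0,0],"fingers": 5},
    {"delta_pos": [0,-20,-12],"rotation": [0,0,0],"fingers": 5}
  ]
}}

```text
time_s: 18.15
position: [0.4151, 0.1193, 0.1324]
tcp_rot: [0.631, 0.776, -0.001, -0.002]
force: [0.7, -0.8, -0.1]
grip_width: 0.0499
finger_force: 0.0
```

```bash
cat > e.py <<'E'
from h import *
import sys
plan((.4164,.2206,.14,-1.8),(.4164,.2206,.0115,-1.8))
for cam in("top","scene"):
    c=r.camera(cam); print(cam); save(c,sys.argv[1]+cam+".png",None,1.5)
    for n,z in(("cover_grip",.008),("cork_mat",.003)):
        for d in r.outline_of(n,c)[:1]: print(n,round(d["confidence"],2),planar(c,d["pixels"],z))
    P=cloud(c,np.ones((384,512),bool))
    for n,x,y,z in(("bar",.6165,.161,.03),("front",.525,-.1195,.064),("back",.6762,-.146,.064)):
        Q=P[(abs(P[:,2]-z)<.006)&(np.hypot(P[:,0]-x,P[:,1]-y)<.045)]
        if len(Q)>5: print(n,len(Q),rect(Q))
    for n,x,y in(("short",.430,.02),("mid",.416,.221),("long",.407,-.179)):
        Q=P[(abs(P[:,2]-.026)<.005)&(np.hypot(P[:,0]-x,P[:,1]-y)<.06)]
        if len(Q)>5: print(n,len(Q),rect(Q))
    for n in("pocket_short","pocket_mid","pocket_long"):
        for d in r.landmark_of(n,c)[:3]: print(n,round(d["confidence"],2),np.round(d["centre"]),atz(c,[d["centre"][::-1]],.009)[0].round(4))
E
python3 e.py 6
```

```text
now [0.4151 0.1193 0.1324] th 11.7 w 0.0499 F [ 0.7 -0.8 -0.1] t 18.1 q [ 0.11  0.22 -0.63  0.73  0.    1.47]
(0.4164, 0.2206, 0.14, -1.8) delta [9.9, 2.19, -0.76] rot [-0.2, -0.1, 13.5]
(0.4164, 0.2206, 0.0115, -1.8) delta [9.88, 2.23, 12.09] rot [-0.2, -0.1, 13.5]
top
cover_grip 0.89 (array([0.6183, 0.1612, 0.1851, 0.1295]), -78.0)
cork_mat 0.75 (array([0.6158, 0.1606, 0.2041, 0.1505]), -78.4)
bar 143 (array([0.6179, 0.1594, 0.0598, 0.0168]), -79.3)
front 49 (array([ 0.5234, -0.1168,  0.0344,  0.0081]), 82.0)
back 50 (array([ 0.6747, -0.145 ,  0.0355,  0.0073]), 80.5)
short 163 (array([0.4309, 0.0206, 0.0493, 0.0204]), -74.0)
long 271 (array([ 0.4071, -0.1803,  0.0955,  0.0183]), -76.9)
pocket_short 0.91 [182. 284.] [ 0.6071 -0.0797  0.009 ]
pocket_mid 0.62 [185. 319.] [ 0.5926 -0.1723  0.009 ]
pocket_long 0.84 [181. 303.] [ 0.6052 -0.1307  0.009 ]
scene
cover_grip 0.93 (array([0.6206, 0.1593, 0.187 , 0.1358]), -78.7)
cork_mat 0.98 (array([0.5841, 0.1103, 0.226 , 0.1187]), -40.4)
bar 161 (array([0.6203, 0.1608, 0.0593, 0.0208]), -78.9)
front 81 (array([ 0.5239, -0.1192,  0.036 ,  0.0091]), 81.0)
back 76 (array([ 0.6758, -0.1447,  0.036 ,  0.0101]), 78.6)
short 237 (array([0.4317, 0.0202, 0.0505, 0.023 ]), -74.0)
mid 273 (array([0.4162, 0.2209, 0.0734, 0.0225]), -89.7)
long 518 (array([ 0.4084, -0.1801,  0.0936,  0.023 ]), -77.4)
pocket_short 0.91 [217. 304.] [ 0.6081 -0.0786  0.009 ]
pocket_mid 0.59 [241. 346.] [ 0.5897 -0.1834  0.009 ]
pocket_long 0.78 [227. 325.] [ 0.6045 -0.1297  0.009 ]
pocket_long 0.46 [215. 304.] [ 0.6129 -0.0754  0.009 ]
```

View pics/6scene.png

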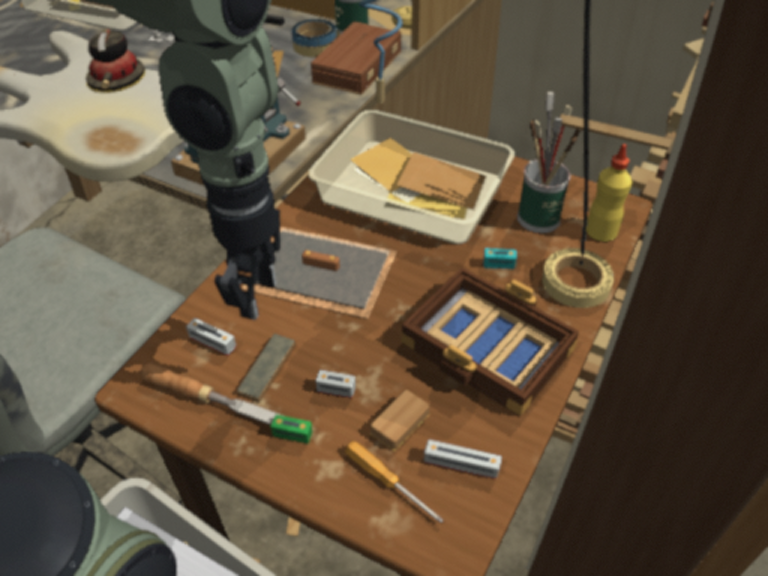

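The cover lies square in the middle of the mat (centre about (.618,.161)), and both buttons are along the rims. The pockets from the left are short, long, mid. Next is the mid beam at (211,335 in the view).

{"name": "apply_moves", "arguments": {
  "series": [
    {"delta_pos": [5,1.1,-0.3],"rotation": [0,0,7],"fingers": 5},
    {"delta_pos": [9.9,2.2,-0.3],"rotation": [-0.2,0,13],"fingers": 5},
    {"delta_pos": [9.9,2.2,0],"rotation": [-0.2,0,13],"fingers": 5},
    {"delta_pos": [9.9,2.2,4],"rotation": [-0.2,0,13],"fingers": 5},
    {"delta_pos": [9.9,2.2,8],"rotation": [-0.2,0,13],"fingers": 5},
    {"delta_pos": [9.9,2.2,10.5],"rotation": [-0.2,0,13],"fingers": 5},
    {"delta_pos": [9.9,2.2,12],"rotation": [-0.2,0,13],"fingers": 5},
    {"delta_pos": [9.9,2.2,12],"rotation": [-0.2,0,13],"fingers": 5},
    {"delta_pos": [9.9,2.2,12],"rotation": [-0.2,0,13],"fingers": 1.5},
    {"delta_pos": [9.9,2.2,12],"rotation": [-0.2,0,13],"fingers": 1.5},
    {"delta_pos": [9.9,2.2,12],"rotation": [-0.2,0,13],"fingers": 1.5},
    {"delta_pos": [9.9,2.2,12],"rotation": [-0.2,0,13],"fingers": 1.5},
    {"delta_pos": [9.9,2.2,12],"rotation": [-0.2,0,13],"fingers": 1.5},
    {"delta_pos": [9.9,2.2,12],"rotation": [-0.2,0,13],"fingers": 1.5}
  ],
  "newtons": 60
}}

```text
time_s: 20.15
position: [0.4231, 0.2217, 0.0137]
tcp_rot: [0.715, 0.699, 0.003, 0.001]
force: [-1.3, -1.3, 7.2]
grip_width: 0.0182
finger_force: 59.9
```

```bash
python3 -c "
from h import *
plan((.590,-.1825,.15,79.8),(.4164,.2206,.15,79.8))"
```

```text
now [0.4231 0.2217 0.0137] th -1.3 w 0.0182 F [-1.3 -1.3  7.2] t 20.1 q [ 0.33  0.47 -0.65  0.45  0.    1.92]
(0.59, -0.1825, 0.15, 79.8) delta [-40.01, 17.66, -13.62] rot [0.4, 0.1, -81.1]
(0.4164, 0.2206, 0.15, 79.8) delta [-0.09, -0.59, -13.63] rot [0.4, 0.1, -81.1]
```

{"name": "apply_moves", "arguments": {
  "series": [
    {"delta_pos": [0,0,-1],"rotation": [0,0,0],"fingers": 1.5},
    {"delta_pos": [0,0,-4],"rotation": [0,0,0],"fingers": 1.5},
    {"delta_pos": [0,0,-8],"rotation": [0,0,0],"fingers": 1.5},
    {"delta_pos": [0,0,-12],"rotation": [0,0,0],"fingers": 1.5},
    {"delta_pos": [0,0,-13.6],"rotation": [0,0,0],"fingers": 1.5},
    {"delta_pos": [0,0,-13.6],"rotation": [0,0,0],"fingers": 1.5}
  ]
}}

```text
time_s: 20.75
position: [0.4237, 0.222, 0.1518]
tcp_rot: [0.715, 0.699, 0.005, 0.002]
force: [-0.6, 0.3, -1.2]
grip_width: 0.0183
finger_force: 58.9
```

```bash
python3 -c "
from h import *
plan((.590,-.1825,.15,79.8))
c=r.camera('scene');save(c,'7.png',(60,60,240,240),3)
P=cloud(c,np.ones((384,512),bool));o=r.get_obs()['position']
"
```

```text
now [0.4237 0.222  0.1518] th -1.3 w 0.0183 F [-0.6  0.3 -1.2] t 20.8 q [ 0.33  0.26 -0.5   0.79  0.    1.92]
(0.59, -0.1825, 0.15, 79.8) delta [-40.07, 17.51, 0.19] rot [0.6, 0.2, -81.1]
```

View pics/7.png

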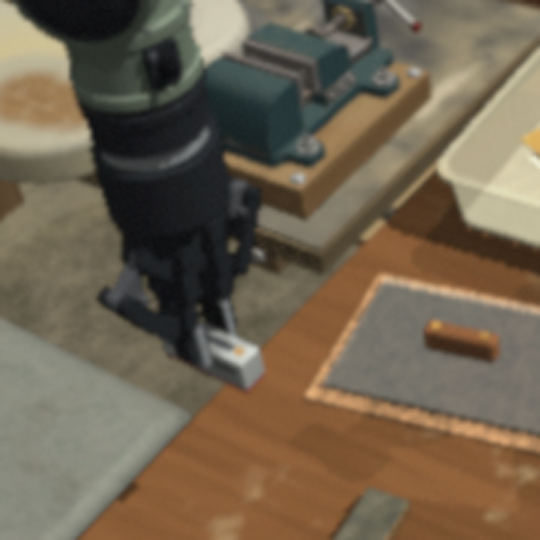

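The mid beam is held level at its middle (215,355 in the crop). Carrying it to the right-hand pocket.

{"name": "apply_moves", "arguments": {
  "series": [
    {"delta_pos": [-4,1.7,0.2],"rotation": [0,0,-8],"fingers": 1.5},
    {"delta_pos": [-8,3.5,0.2],"rotation": [0,0,-16],"fingers": 1.5},
    {"delta_pos": [-12,5.2,0.2],"rotation": [0,0,-24],"fingers": 1.5},
    {"delta_pos": [-16,7,0.2],"rotation": [0,0,-32],"fingers": 1.5},
    {"delta_pos": [-20,8.7,0.2],"rotation": [0,0,-40],"fingers": 1.5},
    {"delta_pos": [-24,10.5,0.2],"rotation": [0,0,-48],"fingers": 1.5},
    {"delta_pos": [-28,12.2,0.2],"rotation": [0,0,-56],"fingers": 1.5},
    {"delta_pos": [-32,14,0.2],"rotation": [0,0,-64],"fingers": 1.5},
    {"delta_pos": [-36,15.7,0.2],"rotation": [0,0,-72],"fingers": 1.5},
    {"delta_pos": [-40.1,17.5,0.2],"rotation": [0.6,0.2,-80],"fingers": 1.5},
    {"delta_pos": [-40.1,17.5,0.2],"rotation": [0.6,0.2,-81.1],"fingers": 1.5},
    {"delta_pos": [-40.1,17.5,0.2],"rotation": [0.6,0.2,-81.1],"fingers": 1.5},
    {"delta_pos": [-40.1,17.5,0.2],"rotation": [0.6,0.2,-81.1],"fingers": 1.5},
    {"delta_pos": [-40.1,17.5,0.2],"rotation": [0.6,0.2,-81.1],"fingers": 1.5}
  ]
}}

```text
time_s: 22.2
position: [0.5868, -0.182, 0.1459]
tcp_rot: [0.088, 0.996, -0.001, -0.004]
force: [0.4, 0.4, -1.7]
grip_width: 0.0186
finger_force: 59.0
```

```bash
python3 -c "
from h import *
plan((.590,-.1825,.07,79.8),(.590,-.1825,.0235,79.8))"
```

```text
now [ 0.5868 -0.182   0.1459] th 79.9 w 0.0186 F [ 0.4  0.4 -1.7] t 22.2 q [-0.42  0.51 -0.13  0.93 -0.   -0.24]
(0.59, -0.1825, 0.07, 79.8) delta [-0.37, 0.03, 7.58] rot [-0.1, -0.4, 0.1]
(0.59, -0.1825, 0.0235, 79.8) delta [-0.41, 0.04, 12.23] rot [-0.1, -0.4, 0.1]
```

{"name": "apply_moves", "arguments": {
  "series": [
    {"delta_pos": [-0.4,0,3],"rotation": [0,-0.4,0],"fingers": 1.5},
    {"delta_pos": [-0.4,0,6],"rotation": [0,-0.4,0],"fingers": 1.5},
    {"delta_pos": [-0.4,0,9],"rotation": [0,-0.4,0],"fingers": 1.5},
    {"delta_pos": [-0.4,0,10.5],"rotation": [0,-0.4,0],"fingers": 1.5},
    {"delta_pos": [-0.4,0,11.3],"rotation": [0,-0.4,0],"fingers": 1.5},
    {"delta_pos": [-0.4,0,11.9],"rotation": [0,-0.4,0],"fingers": 1.5},
    {"delta_pos": [-0.4,0,12.1],"rotation": [0,-0.4,0],"fingers": 1.5},
    {"delta_pos": [-0.4,0,12.1],"rotation": [0,-0.4,0],"fingers": 1.5},
    {"delta_pos": [-0.4,0,12.1],"rotation": [0,-0.4,0],"fingers": 1.5}
  ]
}}

```text
time_s: 23.1
position: [0.5916, -0.1847, 0.0264]
tcp_rot: [0.089, 0.996, -0.002, 0.001]
force: [-0.1, -0.5, -1.1]
grip_width: 0.0185
finger_force: 59.0
```

{"name": "apply_moves", "arguments": {
  "series": [
    {"delta_pos": [0.1,0.1,0.2],"rotation": [0,0,0],"fingers": 1.5},
    {"delta_pos": [0.1,0.1,0.3],"rotation": [0,0,0],"fingers": 1.5},
    {"delta_pos": [0.1,0.1,0.3],"rotation": [0,0,0],"fingers": 1.5},
    {"delta_pos": [0.1,0.1,0.3],"rotation": [0,0,0],"fingers": 3.4},
    {"delta_pos": [0.1,0.1,0.2],"rotation": [0,0,0],"fingers": 3.4},
    {"delta_pos": [0.1,0.1,0],"rotation": [0,0,0],"fingers": 3.4},
    {"delta_pos": [0,0,-3],"rotation": [0,0,0],"fingers": 3.4},
    {"delta_pos": [0,0,-8],"rotation": [0,0,0],"fingers": 3.4},
    {"delta_pos": [0,0,-12],"rotation": [0,0,0],"fingers": 4},
    {"delta_pos": [0,0,-12],"rotation": [0,0,0],"fingers": 5},
    {"delta_pos": [0,0,-12],"rotation": [0,0,0],"fingers": 5}
  ]
}}

```text
time_s: 24.2
position: [0.5917, -0.1845, 0.1469]
tcp_rot: [0.089, 0.996, -0.002, 0.002]
force: [0.1, 0.0, -0.3]
grip_width: 0.05
finger_force: 0.0
```

```bash
python3 -c "
from h import *
plan((.4075,-.1802,.15,13),(.4075,-.1802,.0115,13))
c=r.camera('scene');P=cloud(c,np.ones((384,512),bool))
Q=P[(abs(P[:,2]-.035)<.004)&(np.hypot(P[:,0]-.59,P[:,1]+.183)<.05)]
p=Q[:,:2]-[.599,-.132];a=np.radians(-10.2);q=p@np.array([[np.cos(a),-np.sin(a)],[np.sin(a),np.cos(a)]]);m=(abs(q[:,1]+.052)<.025)&(abs(q[:,0])<.05)
print(m.sum(),rect(Q[m]) if m.sum()>5 else '')
save(c,'8.png',(240,160,400,290),4)"
```

```text
now [ 0.5917 -0.1845  0.1469] th 79.8 w 0.05 F [ 0.1  0.  -0.3] t 24.2 q [-0.42  0.51 -0.13  0.92 -0.   -0.24]
(0.4075, -0.1802, 0.15, 13) delta [18.2, -2.83, -0.38] rot [-0.0, 0.3, 66.8]
(0.4075, -0.1802, 0.0115, 13) delta [18.26, -2.78, 13.47] rot [-0.0, 0.3, 66.8]
287 (array([ 0.5912, -0.1823,  0.0759,  0.0215]), -11.1)
```

View pics/8.png

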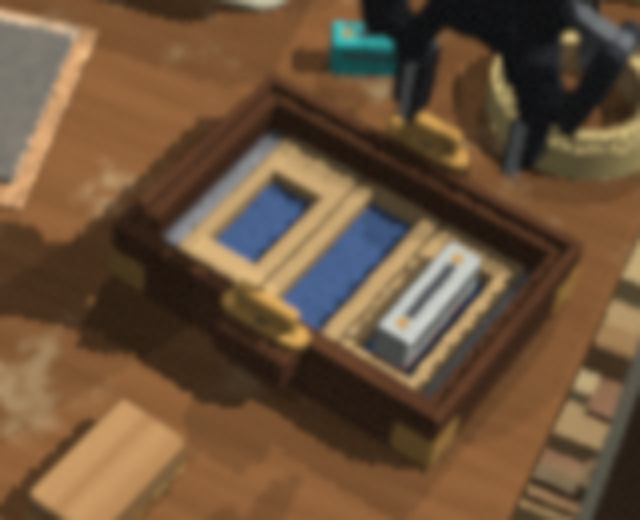

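The mid beam sits flat in the right pocket at (430,305 in the crop). Next is the long beam.

{"name": "apply_moves", "arguments": {
  "series": [
    {"delta_pos": [2.2,-0.3,-0.4],"rotation": [0,0,8],"fingers": 5},
    {"delta_pos": [4.5,-0.7,-0.4],"rotation": [0,0,16],"fingers": 5},
    {"delta_pos": [7,-1,-0.4],"rotation": [0,0,24],"fingers": 5},
    {"delta_pos": [10,-1.5,-0.4],"rotation": [0,0,32],"fingers": 5},
    {"delta_pos": [13,-2,-0.4],"rotation": [0,0,40],"fingers": 5},
    {"delta_pos": [15,-2.3,-0.4],"rotation": [0,0,48],"fingers": 5},
    {"delta_pos": [17,-2.6,-0.4],"rotation": [0,0,56],"fingers": 5},
    {"delta_pos": [18.2,-2.8,-0.4],"rotation": [0,0.3,64],"fingers": 5},
    {"delta_pos": [18.2,-2.8,1],"rotation": [0,0.3,66.8],"fingers": 5},
    {"delta_pos": [18.2,-2.8,5],"rotation": [0,0.3,66.8],"fingers": 5},
    {"delta_pos": [18.2,-2.8,8],"rotation": [0,0.3,66.8],"fingers": 5},
    {"delta_pos": [18.2,-2.8,9],"rotation": [0,0.3,66.8],"fingers": 5},
    {"delta_pos": [18.2,-2.8,9],"rotation": [0,0.3,66.8],"fingers": 5},
    {"delta_pos": [18.2,-2.8,9],"rotation": [0,0.3,66.8],"fingers": 5}
  ]
}}

```text
time_s: 25.65
position: [0.4069, -0.1798, 0.0555]
tcp_rot: [0.622, 0.783, -0.001, -0.001]
force: [-0.5, -0.5, 0.8]
grip_width: 0.0498
finger_force: 0.0
```

```bash
python3 -c "
from h import *
plan((.4075,-.1802,.0115,13))"
```

```text
now [ 0.4069 -0.1798  0.0555] th 13.0 w 0.0498 F [-0.5 -0.5  0.8] t 25.6 q [-0.58  0.35 -0.69  0.53 -0.    0.76]
(0.4075, -0.1802, 0.0115, 13) delta [-0.06, 0.06, 4.4] rot [-0.2, -0.1, 0.0]
```

{"name": "apply_moves", "arguments": {
  "series": [
    {"delta_pos": [-0.1,0.1,2.5],"rotation": [0,0,0],"fingers": 5},
    {"delta_pos": [-0.1,0.1,4],"rotation": [0,0,0],"fingers": 5},
    {"delta_pos": [-0.1,0.1,4.3],"rotation": [0,0,0],"fingers": 5},
    {"delta_pos": [-0.1,0.1,4.3],"rotation": [0,0,0],"fingers": 5},
    {"delta_pos": [-0.1,0.1,4.3],"rotation": [0,0,0],"fingers": 1.5},
    {"delta_pos": [-0.1,0.1,4.3],"rotation": [0,0,0],"fingers": 1.5},
    {"delta_pos": [-0.1,0.1,4.3],"rotation": [0,0,0],"fingers": 1.5},
    {"delta_pos": [-0.1,0.1,4.3],"rotation": [0,0,0],"fingers": 1.5},
    {"delta_pos": [-0.1,0.1,4.3],"rotation": [0,0,0],"fingers": 1.5},
    {"delta_pos": [-0.1,0.1,4.3],"rotation": [0,0,0],"fingers": 1.5}
  ]
}}

```text
time_s: 26.65
position: [0.4087, -0.1811, 0.0135]
tcp_rot: [0.622, 0.783, -0.001, -0.0]
force: [-0.8, 0.6, 6.8]
grip_width: 0.0184
finger_force: 59.1
```

{"name": "apply_moves", "arguments": {
  "series": [
    {"delta_pos": [0,0,-1],"rotation": [0,0,0],"fingers": 1.5},
    {"delta_pos": [0,0,-4],"rotation": [0,0,0],"fingers": 1.5},
    {"delta_pos": [0,0,-8],"rotation": [0,0,0],"fingers": 1.5},
    {"delta_pos": [0,0,-12],"rotation": [0,0,0],"fingers": 1.5},
    {"delta_pos": [0,0,-13.6],"rotation": [0,0,0],"fingers": 1.5},
    {"delta_pos": [0,0,-13.6],"rotation": [0,0,0],"fingers": 1.5}
  ]
}}

```text
time_s: 27.25
position: [0.41, -0.1817, 0.1515]
tcp_rot: [0.622, 0.783, -0.0, 0.002]
force: [-0.1, -0.2, -1.1]
grip_width: 0.0183
finger_force: 59.2
```

```bash
python3 -c "
from h import *
plan((.600,-.1315,.15,79.8))"
```

```text
now [ 0.41   -0.1817  0.1515] th 13.0 w 0.0183 F [-0.1 -0.2 -1.1] t 27.2 q [-0.58  0.22 -0.57  0.78 -0.    0.76]
(0.6, -0.1315, 0.15, 79.8) delta [0.6, 19.64, 0.18] rot [-0.0, 0.2, -66.8]
```

{"name": "apply_moves", "arguments": {
  "series": [
    {"delta_pos": [0.1,2.2,0],"rotation": [0,0,-8],"fingers": 1.5},
    {"delta_pos": [0.1,4.5,0],"rotation": [0,0,-16],"fingers": 1.5},
    {"delta_pos": [0.2,7,0],"rotation": [0,0,-24],"fingers": 1.5},
    {"delta_pos": [0.3,10,0],"rotation": [0,0,-32],"fingers": 1.5},
    {"delta_pos": [0.4,13,0],"rotation": [0,0,-40],"fingers": 1.5},
    {"delta_pos": [0.5,15,0],"rotation": [0,0,-48],"fingers": 1.5},
    {"delta_pos": [0.6,17,0],"rotation": [0,0,-56],"fingers": 1.5},
    {"delta_pos": [0.6,19.6,0],"rotation": [0,0.2,-64],"fingers": 1.5},
    {"delta_pos": [0.6,19.6,0],"rotation": [0,0.2,-66.8],"fingers": 1.5},
    {"delta_pos": [0.6,19.6,3],"rotation": [0,0.2,-66.8],"fingers": 1.5},
    {"delta_pos": [0.6,19.6,6],"rotation": [0,0.2,-66.8],"fingers": 1.5},
    {"delta_pos": [0.6,19.6,7],"rotation": [0,0.2,-66.8],"fingers": 1.5},
    {"delta_pos": [0.6,19.6,7],"rotation": [0,0.2,-66.8],"fingers": 1.5},
    {"delta_pos": [0.6,19.6,7],"rotation": [0,0.2,-66.8],"fingers": 1.5}
  ]
}}

```text
time_s: 28.65
position: [0.5978, -0.1306, 0.0781]
tcp_rot: [0.089, 0.996, 0.001, -0.003]
force: [-0.3, 0.1, -1.1]
grip_width: 0.0183
finger_force: 59.2
```

```bash
python3 -c "
from h import *
plan((.600,-.1315,.023,79.8))"
```

```text
now [ 0.5978 -0.1306  0.0781] th 79.8 w 0.0183 F [-0.3  0.1 -1.1] t 28.6 q [-0.34  0.58 -0.21  0.79  0.   -0.16]
(0.6, -0.1315, 0.023, 79.8) delta [-0.26, -0.05, 5.51] rot [0.1, -0.3, 0.0]
```

{"name": "apply_moves", "arguments": {
  "series": [
    {"delta_pos": [-0.2,0,2],"rotation": [0,-0.3,0],"fingers": 1.5},
    {"delta_pos": [-0.2,0,4],"rotation": [0,-0.3,0],"fingers": 1.5},
    {"delta_pos": [-0.2,0,5],"rotation": [0,-0.3,0],"fingers": 1.5},
    {"delta_pos": [-0.2,0,5.4],"rotation": [0,-0.3,0],"fingers": 1.5},
    {"delta_pos": [-0.2,0,5.5],"rotation": [0,-0.3,0],"fingers": 1.5},
    {"delta_pos": [-0.2,0,5.5],"rotation": [0,-0.3,0],"fingers": 1.5}
  ]
}}

```text
time_s: 29.25
position: [0.6001, -0.131, 0.0237]
tcp_rot: [0.089, 0.996, 0.001, 0.001]
force: [-1.0, -0.2, -1.6]
grip_width: 0.0184
finger_force: 59.2
```

Seated to within 1 mm, so I'll release it.

{"name": "apply_moves", "arguments": {
  "series": [
    {"delta_pos": [0,0,0.1],"rotation": [0,0,0],"fingers": 1.5},
    {"delta_pos": [0,0,0.1],"rotation": [0,0,0],"fingers": 3.2},
    {"delta_pos": [0,0,0],"rotation": [0,0,0],"fingers": 3.2},
    {"delta_pos": [0,0,-0.2],"rotation": [0,0,0],"fingers": 3.2},
    {"delta_pos": [0,0,-3],"rotation": [0,0,0],"fingers": 3.2},
    {"delta_pos": [0,0,-8],"rotation": [0,0,0],"fingers": 3.4},
    {"delta_pos": [0,0,-12],"rotation": [0,0,0],"fingers": 5},
    {"delta_pos": [0,0,-12],"rotation": [0,0,0],"fingers": 5}
  ]
}}

```text
time_s: 30.05
position: [0.6036, -0.1323, 0.1498]
tcp_rot: [0.089, 0.996, -0.001, 0.006]
force: [1.0, 0.4, 0.3]
grip_width: 0.0499
finger_force: 0.0
```

```bash
python3 -c "
from h import *
plan((.431,.0205,.15,16.2),(.431,.0205,.0125,16.2))"
```

```text
now [ 0.6036 -0.1323  0.1498] th 79.8 w 0.0499 F [1.  0.4 0.3] t 30.1 q [-0.34  0.5  -0.14  0.92  0.   -0.16]
(0.431, 0.0205, 0.15, 16.2) delta [19.69, 11.99, -0.25] rot [0.3, 0.6, 63.6]
(0.431, 0.0205, 0.0125, 16.2) delta [19.85, 12.0, 13.5] rot [0.3, 0.6, 63.6]
```

{"name": "apply_moves", "arguments": {
  "series": [
    {"delta_pos": [2.5,1.5,0],"rotation": [0,0,8],"fingers": 5},
    {"delta_pos": [5,3,0],"rotation": [0,0,16],"fingers": 5},
    {"delta_pos": [7.5,4.5,0],"rotation": [0,0,24],"fingers": 5},
    {"delta_pos": [10,6,0],"rotation": [0,0,32],"fingers": 5},
    {"delta_pos": [13,8,0],"rotation": [0,0,40],"fingers": 5},
    {"delta_pos": [16,10,0],"rotation": [0,0,48],"fingers": 5},
    {"delta_pos": [18,11,0],"rotation": [0,0,56],"fingers": 5},
    {"delta_pos": [19.5,12,0],"rotation": [0,0,63.6],"fingers": 5},
    {"delta_pos": [19.5,12,3],"rotation": [0,0,63.6],"fingers": 5},
    {"delta_pos": [19.5,12,6],"rotation": [0,0,63.6],"fingers": 5},
    {"delta_pos": [19.5,12,9],"rotation": [0,0,63.6],"fingers": 5},
    {"delta_pos": [19.5,12,9],"rotation": [0,0,63.6],"fingers": 5},
    {"delta_pos": [19.5,12,9],"rotation": [0,0,63.6],"fingers": 5}
  ]
}}

```text
time_s: 31.35
position: [0.4281, 0.0218, 0.0531]
tcp_rot: [0.6, 0.8, 0.0, -0.001]
force: [0.1, 0.5, -0.3]
grip_width: 0.0501
finger_force: 0.0
```

```bash
python3 -c "
from h import *
plan((.431,.0205,.0125,16.2))"
```

```text
now [0.4281 0.0218 0.0531] th 16.2 w 0.0501 F [ 0.1  0.5 -0.3] t 31.4 q [-0.12  0.33 -0.73  0.51  0.    1.16]
(0.431, 0.0205, 0.0125, 16.2) delta [-0.22, 0.24, 4.05] rot [-0.1, -0.1, 0.0]
```

{"name": "apply_moves", "arguments": {
  "series": [
    {"delta_pos": [-0.2,0.2,2],"rotation": [0,0,0],"fingers": 5},
    {"delta_pos": [-0.2,0.2,3.6],"rotation": [0,0,0],"fingers": 5},
    {"delta_pos": [-0.2,0.2,4],"rotation": [0,0,0],"fingers": 5},
    {"delta_pos": [-0.2,0.2,4],"rotation": [0,0,0],"fingers": 5},
    {"delta_pos": [-0.2,0.2,4],"rotation": [0,0,0],"fingers": 1.5},
    {"delta_pos": [-0.2,0.2,4],"rotation": [0,0,0],"fingers": 1.5},
    {"delta_pos": [-0.2,0.2,4],"rotation": [0,0,0],"fingers": 1.5},
    {"delta_pos": [-0.2,0.2,4],"rotation": [0,0,0],"fingers": 1.5},
    {"delta_pos": [-0.2,0.2,4],"rotation": [0,0,0],"fingers": 1.5},
    {"delta_pos": [-0.2,0.2,4],"rotation": [0,0,0],"fingers": 1.5}
  ]
}}

```text
time_s: 32.35
position: [0.432, 0.0204, 0.0142]
tcp_rot: [0.6, 0.8, 0.001, 0.0]
force: [-1.2, 0.5, 7.2]
grip_width: 0.0185
finger_force: 59.1
```

{"name": "apply_moves", "arguments": {
  "series": [
    {"delta_pos": [0,0,-1],"rotation": [0,0,0],"fingers": 1.5},
    {"delta_pos": [0,0,-4],"rotation": [0,0,0],"fingers": 1.5},
    {"delta_pos": [0,0,-8],"rotation": [0,0,0],"fingers": 1.5},
    {"delta_pos": [0,0,-12],"rotation": [0,0,0],"fingers": 1.5},
    {"delta_pos": [0,0,-13.6],"rotation": [0,0,0],"fingers": 1.5},
    {"delta_pos": [0,0,-13.6],"rotation": [0,0,0],"fingers": 1.5}
  ]
}}

```text
time_s: 32.95
position: [0.4332, 0.0201, 0.1522]
tcp_rot: [0.6, 0.8, 0.002, 0.002]
force: [-0.2, 0.3, -1.1]
grip_width: 0.0181
finger_force: 59.0
```

```bash
python3 -c "
from h import *
plan((.608,-.080,.15,79.8))
c=r.camera('scene');P=cloud(c,np.ones((384,512),bool))
Q=P[(abs(P[:,2]-.035)<.004)&(np.hypot(P[:,0]-.6,P[:,1]+.13)<.06)]
p=Q[:,:2]-[.599,-.132];a=np.radians(-10.2);q=p@np.array([[np.cos(a),-np.sin(a)],[np.sin(a),np.cos(a)]]);m=(abs(q[:,1])<.025)&(abs(q[:,0])<.05)
print(m.sum(),rect(Q[m]) if m.sum()>5 else '')"
```

```text
now [0.4332 0.0201 0.1522] th 16.2 w 0.0181 F [-0.2  0.3 -1.1] t 33.0 q [-0.13  0.19 -0.6   0.77  0.    1.16]
(0.608, -0.08, 0.15, 79.8) delta [-14.49, 13.98, 0.32] rot [0.3, 0.2, -63.6]
336 (array([ 0.5999, -0.1299,  0.0933,  0.0212]), -9.6)
```

{"name": "apply_moves", "arguments": {
  "series": [
    {"delta_pos": [-1.8,1.7,0.1],"rotation": [0,0,-8],"fingers": 1.5},
    {"delta_pos": [-3.6,3.5,0.1],"rotation": [0,0,-16],"fingers": 1.5},
    {"delta_pos": [-5.4,5.2,0.1],"rotation": [0,0,-24],"fingers": 1.5},
    {"delta_pos": [-7.2,7,0.1],"rotation": [0,0,-32],"fingers": 1.5},
    {"delta_pos": [-9,8.7,0.1],"rotation": [0,0,-40],"fingers": 1.5},
    {"delta_pos": [-11,10.6,0.1],"rotation": [0,0,-48],"fingers": 1.5},
    {"delta_pos": [-13,12.5,0.1],"rotation": [0,0,-56],"fingers": 1.5},
    {"delta_pos": [-14.5,14,0.1],"rotation": [0.2,0.2,-63.6],"fingers": 1.5},
    {"delta_pos": [-14.5,14,0.1],"rotation": [0.2,0.2,-63.6],"fingers": 1.5},
    {"delta_pos": [-14.5,14,3],"rotation": [0.2,0.2,-63.6],"fingers": 1.5},
    {"delta_pos": [-14.5,14,6],"rotation": [0.2,0.2,-63.6],"fingers": 1.5},
    {"delta_pos": [-14.5,14,7],"rotation": [0.2,0.2,-63.6],"fingers": 1.5},
    {"delta_pos": [-14.5,14,7],"rotation": [0.2,0.2,-63.6],"fingers": 1.5},
    {"delta_pos": [-14.5,14,7],"rotation": [0.2,0.2,-63.6],"fingers": 1.5}
  ]
}}

```text
time_s: 34.4
position: [0.6059, -0.0795, 0.0793]
tcp_rot: [0.089, 0.996, 0.0, -0.002]
force: [0.6, -0.0, -1.1]
grip_width: 0.018
finger_force: 59.0
```

```bash
python3 -c "
from h import *
plan((.608,-.080,.0235,79.8))"
```

```text
now [ 0.6059 -0.0795  0.0793] th 79.8 w 0.018 F [ 0.6 -0.  -1.1] t 34.4 q [-0.25  0.57 -0.22  0.79  0.   -0.07]
(0.608, -0.08, 0.0235, 79.8) delta [-0.24, -0.01, 5.58] rot [0.0, -0.3, 0.0]
```

{"name": "apply_moves", "arguments": {
  "series": [
    {"delta_pos": [-0.2,0,2],"rotation": [0,-0.3,0],"fingers": 1.5},
    {"delta_pos": [-0.2,0,4],"rotation": [0,-0.3,0],"fingers": 1.5},
    {"delta_pos": [-0.2,0,5],"rotation": [0,-0.3,0],"fingers": 1.5},
    {"delta_pos": [-0.2,0,5.4],"rotation": [0,-0.3,0],"fingers": 1.5},
    {"delta_pos": [-0.2,0,5.6],"rotation": [0,-0.3,0],"fingers": 1.5},
    {"delta_pos": [-0.2,0,5.6],"rotation": [0,-0.3,0],"fingers": 1.5}
  ]
}}

```text
time_s: 35.0
position: [0.6084, -0.0802, 0.0236]
tcp_rot: [0.089, 0.996, 0.0, 0.001]
force: [-0.8, 0.6, -0.4]
grip_width: 0.0182
finger_force: 59.0
```

{"name": "apply_moves", "arguments": {
  "series": [
    {"delta_pos": [0,0,0.1],"rotation": [0,0,0],"fingers": 1.5},
    {"delta_pos": [0,0,0.1],"rotation": [0,0,0],"fingers": 3.2},
    {"delta_pos": [0,0,0],"rotation": [0,0,0],"fingers": 3.2},
    {"delta_pos": [0,0,-0.2],"rotation": [0,0,0],"fingers": 3.2},
    {"delta_pos": [0,0,-3],"rotation": [0,0,0],"fingers": 3.2},
    {"delta_pos": [0,0,-8],"rotation": [0,0,0],"fingers": 3.4},
    {"delta_pos": [0,0,-12],"rotation": [0,0,0],"fingers": 4},
    {"delta_pos": [8,0,-15],"rotation": [0,0,0],"fingers": 4},
    {"delta_pos": [12,0,-15],"rotation": [0,0,0],"fingers": 4},
    {"delta_pos": [16,6,-15],"rotation": [0,0,0],"fingers": 4},
    {"delta_pos": [20,10,-15],"rotation": [0,0,0],"fingers": 4},
    {"delta_pos": [20,14,-15],"rotation": [0,0,0],"fingers": 4},
    {"delta_pos": [20,14,-15],"rotation": [0,0,0],"fingers": 4}
  ]
}}

```text
time_s: 36.3
position: [0.4338, 0.0953, 0.1734]
tcp_rot: [0.088, 0.996, 0.001, 0.0]
force: [0.1, -0.1, -1.2]
grip_width: 0.0402
finger_force: 0.0
```

```bash
python3 e.py 9 | head -12; python3 -c "
from h import *
c=r.camera('scene');P=cloud(c,np.ones((384,512),bool))
a=np.radians(-10.2);q=(P[:,:2]-[.6,-.1315])@np.array([[np.cos(a),-np.sin(a)],[np.sin(a),np.cos(a)]])
for y in(-.052,0,.052):
  m=(abs(q[:,1]-y)<.024)&(abs(q[:,0])<.055)&(abs(P[:,2]-.035)<.004);print(m.sum(),rect(P[m]),P[m][:,2].mean().round(4))
save(c,'10.png',(120,120,400,300),2.8)"
```

```text
now [0.4338 0.0953 0.1734] th 79.9 w 0.0402 F [ 0.1 -0.1 -1.2] t 36.3 q [ 0.05  0.18 -0.54  0.84  0.    0.23]
(0.4164, 0.2206, 0.14, -1.8) delta [3.91, 12.02, 3.36] rot [0.1, -0.0, 81.7]
(0.4164, 0.2206, 0.0115, -1.8) delta [3.92, 12.01, 16.21] rot [0.1, -0.0, 81.7]
top
cover_grip 0.91 (array([0.6194, 0.1614, 0.184 , 0.1287]), -78.6)
cork_mat 0.67 (array([0.6153, 0.1608, 0.2029, 0.1496]), -78.2)
front 51 (array([ 0.5234, -0.1166,  0.034 ,  0.0085]), 81.4)
back 50 (array([ 0.6752, -0.1452,  0.0354,  0.0085]), 80.7)
pocket_short 0.84 [183. 284.] [ 0.6034 -0.0807  0.009 ]
pocket_mid 0.59 [185. 322.] [ 0.5916 -0.1818  0.009 ]
pocket_long 0.72 [181. 302.] [ 0.6053 -0.1285  0.009 ]
pocket_long 0.21 [177. 195.] [0.6328 0.1567 0.009 ]
287 (array([ 0.5913, -0.1826,  0.0758,  0.0221]), -8.6) 0.0354
332 (array([ 0.5999, -0.1304,  0.0944,  0.021 ]), -9.9) 0.0357
179 (array([ 0.6105, -0.0803,  0.0531,  0.0214]), -9.5) 0.0355
```

View pics/10.png

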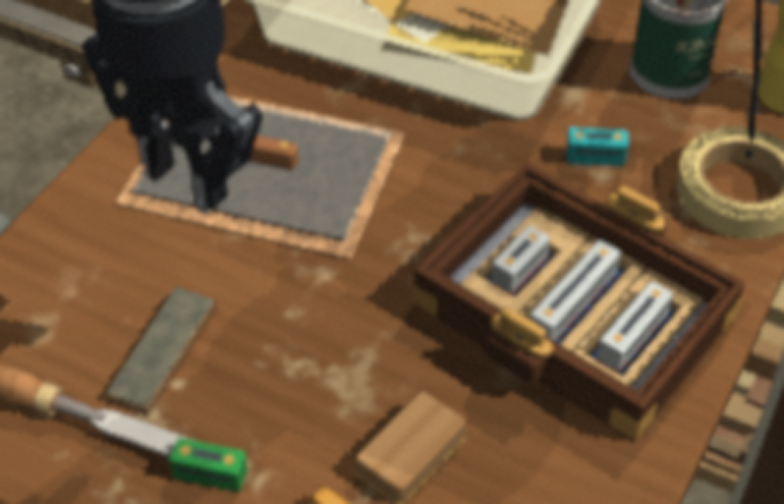

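All three beams are seated with their tops at 35 mm, each in its own pocket. The buttons lie along the rims at (523,333) and (638,207), and the cover is centred on the mat at (270,170). Handing in.

```bash
python3 -c "
from h import *
print(r.close_job())"
```

```text
the job is handed in; nothing more can be done
None
```

The job is handed in: both buttons are turned aside along the rims, the cover lies flat and square in the middle of the cork mat, and all three beams are flat in their matching pockets. It took about 36 s of the 123 s allowed.

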